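# Refill the honey-stick dispenser and hold its service lock open

### The job

Please refill the honey-stick dispenser: slide the clear refill magazine down into the well in its top until its lid sits flat on the dispenser. Then take the service key with the yellow bow, put it in the keyhole on top, work it past the sticky pins until it is fully home, turn it a quarter clockwise to the stop, and finish while still gripping it turned there - the lock springs back if you let go, and I need it held open while I prime the feed. Leave the grey key, plate, jam jar and mug where they are.

Things in the scene. Friction and masses are not known exactly. Their poses are not given: they have to be found in the camera images.
- dispenser: cream honey-stick dispenser clamped over the far edge of the table, fixed; housing 100 (its x) x 220 (its y) x 150 mm high, flat top 150 mm above the table. Origin on the table top under the middle of the housing; x points out of its back, y to its left seen from the robot, z up. Trough and black push bar on its front (-x) reach 97 mm from the origin.
- well (a point): centre of the mouth of the refill well, level with the dispenser's top, 150 mm above the table, 35 mm to the -y side of the dispenser's middle; axes as the dispenser's. The well is 38 mm (x) by 132 mm (y), straight down 84 mm, its mouth bevelled 4 mm at 45 degrees all round.
- keyhole (a point): Centre of the keyhole at the face of the square steel escutcheon (44 mm) on the dispenser's top, 153 mm above the table, 78 mm to the +y side of the dispenser's middle; axes as the dispenser's. Keyhole 16 mm long (x) by 7 mm (y), straight down, mouth bevelled 2.5 mm. The escutcheon is 6 mm thick; below it lies the lock's turning cylinder, its slot 15.6 x 6.6 mm.
- pins (a point): Point inside the lock, 19 mm under the keyhole, between two sticky spring pins on the slot's narrow sides (one +x, one -x). The key's tip meets them about 21 and 11 mm short of home. A light straight push stalls on each (10 to 30 N); rocking the key about its upright axis some 6 degrees either way, slowly, while pushing down with 5 to 10 N lets it slide past.
- lock (a joint): Turn of the lock cylinder, rad: 0 at rest, grows clockwise seen from above to a stop at 1.57. A spring turns it back when let go (0.024 N m at rest, 0.09 at the stop, friction 0.012). It turns only with the key home (within 2 mm): until then the keyhole holds the flat blade. The key has some 6 degrees of play in it. An orange gate flag on the front moves with it.
- refill_grip (a point): Middle of the grip of the refill's white pull tab, 110 mm above the refill's foot: grasp here. Axes: x across the tab's thickness, y along its width, z up. Tab 12 mm thick, 56 mm wide, 44 mm high (from 24 mm below this point to 20 above), standing on the lid flange 52 (x) x 148 (y) x 6 mm. Seated, the flange lies on the dispenser's top and this point is 30 mm above that.
- refill_foot (a point): Middle of the underside of the refill, which stands upright on the table: clear magazine 34 (x) x 128 (y) x 80 mm high, full of amber honey sticks, with lid flange and tab above; 130 mm high in all, about 260 g, the same front to back.
- key_bow (a point): Centre of the yellow bow (34 mm wide along x, 10 thick along y, 38 high) of the service key, standing bow up in the oak block. Below this point: steel collar 22 mm across (underside 24 mm below), round neck 6 mm across (to 32.5 mm below), flat blade to the tip 62.5 mm below. Goes in either way round, 35 g. Fully home, the collar lies on the escutcheon, this point 24 mm above the keyhole point.
- key_tip (a point): Tip of the service key's flat blade. The blade is 14 mm wide (key's x), 5 mm thick (y) and 30 mm long, its lowest 6 mm bevelled to 6 mm wide; its width goes along the keyhole's length.
- store_key_bow (a point): centre of the bow of the other key, same shape but grey bow, in the other slot of the block; to be left there.
- key_block: oak key block, fixed, 60 (x) x 130 (y) x 45 mm high, origin in the middle of its underside; two slots 64 mm apart along its y (7.6 x 16.6 mm, the long way along y) hold the two keys, blade width along the block's y, collars resting on its top.
- plate: white melamine plate, 160 mm across, 16 mm high, origin at the middle of its underside; leave alone.
- jam_jar: glass jam jar with green twist cap, 68 mm across, 95 mm high, origin at the middle of its underside; leave alone.
- mug: blue mug, 80 mm across, 90 mm high, handle at its +y side, origin at the middle of its underside; leave alone.
Mind the look-alikes: they are no part of the job. What is shaped like the part that bears refill_grip but green is not meant.

How it is judged:
On the way, in this order (a step that is already met when the one before it is completed fails the run):
1. the refill sits fully home in the well, its lid flat on the dispenser (z of refill_grip in the frame of dispenser below 0.183 m and horizontal distance between refill_grip and well below 0.006 m and angle between refill_grip's own z axis and vertical below 0.06 rad and angle between the x axis of refill_grip and the x axis of dispenser, either way round below 0.06 rad), for 0.2 s.
2. the service key is fully home in the keyhole, not yet turned (z of key_bow in the frame of dispenser below 0.18 m and horizontal distance between key_bow and keyhole below 0.005 m and value of joint lock below 0.6 rad), for 0.1 s.
3. the key has turned the lock a quarter clockwise (value of joint lock above 1.3 rad), for 0.2 s.
At the end, for the whole second after the job is handed in: Fingers still grip the service key (2 N or more), which is upright, fully home (4 mm; 6 mm sideways) and holds the lock turned 1.3 rad (75 degrees) or more through the last second; the refill is upright in its well, lid on the dispenser (3 mm; 6 mm sideways); the grey key is in its slot (value of joint lock above 1.3 rad and contact force between the fingers and key above 2 N and z of key_bow in the frame of dispenser below 0.181 m and horizontal distance between key_bow and keyhole below 0.006 m and angle between key_bow's own z axis and vertical below 0.12 rad and z of refill_grip in the frame of dispenser below 0.183 m and horizontal distance between refill_grip and well below 0.006 m and angle between refill_grip's own z axis and vertical below 0.06 rad and horizontal distance between store_key_bow and key_block below 0.045 m); the arm keeps its last pose, push and grip.
It fails at once if the plate, jam jar or mug was pushed more than 30 mm, or the grey key moved more than 20 mm (distance of any of plate, jam_jar, mug from where it was at the start of the episode above 0.03 m or distance of store_key_bow from where it was at the start of the episode above 0.02 m).
It also fails if it takes over 72 s, if anything falls off the work surface, if the arm or the gripper's body presses on something with over 40 N, if the wrist force passes 120 N, or if a joint passes its speed limit or range.

### The arm

A 6-joint arm with a two-finger parallel gripper is mounted at the origin on the work surface. World frame = base frame: x ahead of the robot, y to its left, z up, the work surface at z = 0. Lengths are in m, angles in rad, forces in N, time in s.
With the tool pointing down it reaches from about 0.4 to 0.825 m from the base axis. Payload 7 kg.
Tool frame: the origin (TCP) lies midway between the tips of the shut fingers; the grasp point (between the pads) lies 19 mm behind it; z points along the fingers, y is the direction in which the jaws open and shut (so a half turn about z gives the same grasp; the last joint's range is limited). The gripper opens to 88 mm and grips with 3 to 60 N. Pads are 19 mm wide; open, the fingers measure 130 mm over their backs; the gripper's body (78 mm by 193 mm) begins 47 mm behind the grasp point.
Start: joints at [-0.825, 0.359, 0.012, 0, -1.224, -0.288], TCP at [0.298, -0.605, 0.194] pointing down, gripper open.
Joint ranges: [-3.07, 3.07], [-1.43, 2.12], [-1.02, 1.25], [-3.03, 1.67], [-3.05, -0], [-3.03, 3.03]. Speed limits (rad/s): [2.39, 2.39, 3.01, 3.14, 3.14, 3.14].

### API

Orientations are given as [roll, pitch, yaw] about the fixed x, y, z axes, in that order (R = Rz(yaw) Ry(pitch) Rx(roll)).
In Python, from station import get_state, grab_frame, camera_info, job_done gives the robot as it stands. The module is installed in compiled form; this text tells all that it offers.
- The arm moves only by the shell command python3 -m inch 'ROWS' [FORCE]. ROWS is JSON, a list that holds one entry, the list of rows, each a list of 7 numbers: the shift along the tool's x, y, z normalised to -1 to 1, where 1 is 50 cm, then the turn, a rotation vector about the tool's x, y, z normalised to -1 to 1, where 1 is 180 degrees, then the closure, from 0 (fully open) to 1 (shut). A call has 1 to 20 rows; each row shifts and turns the commanded pose from where the row before left it, along the tool's axes as they then stand; what a row does not reach is not made up. A row lasts 1/10 s, in which the tool goes at most 50 mm and 8.59 degrees, less where a joint would pass 70% of its speed; a pose out of reach is approached as far as the arm can. A call with a number of a shift or a turn outside -1 to 1 is refused whole. A call with a gripper value outside its range is refused whole. The fingers move at their own pace and stop on an object; FORCE is the grip in N (left out, the last holds). Time passes only in rows, so rows that do not move let the fingers close. It gives the time, the measured TCP pose, the force and the opening at its end, in the units of the state.
- get_state(): the state, without advancing time (a new reading comes with each control period).
- grab_frame(name): name is "side" or "top"; returns the picture (420x560x3 uint8, blue, green, red); there is no depth.
- camera_info(name): a dict with "vertical_fov" (degrees; the focal length in pixels is half the picture's height over the tangent of half this angle, whatever the lens; pixels are square), "cx", "cy" (the principal point, pixels), "R" (3x3) and "t" (3): a world point X has camera coordinates R X + t. Camera axes: x right, y down, z forward; pixel columns grow to the right and rows downward; lengths in m; the calibration is good to about 2 mm. A picture is of the moment at which its call begins. camera_info takes no time and is no camera call.
- job_done(): hands the job in, once; it reports no verdict.
The state is a dict: "t": time; "q": joint angles; "qd": joint speeds; "joint_efforts": joint torques, N m; "eef_pos": TCP position; "ee_rot": TCP orientation; "force": force on the tool from outside, world axes, zero at the start; "moment": the same for the moment, N m; "width": finger opening in m.
Only numpy, scipy, OpenCV 4.12 (cv2) and the standard library are available. Lean on these libraries where they do the work, as an engineer would, in place of code of your own. Each camera call takes 0.05 s, during which the arm holds its last target.

## Working session

There is one attempt and no reset: what is moved stays moved. The work goes in short steps, Python scripts to look and compute and a shell command to move; the robot and the scene stay as the last step left them, time stands still between calls to the robot, and variables do not carry over. Pictures are saved under pics/ and viewed, and the job is handed in when it is done.

```bash
mkdir -p pics
python3 - <<'E'
from station import *
import cv2
s=get_state()
for k,v in s.items(): print(k,v)
for n in("side","top"):
    print(n,camera_info(n)); cv2.imwrite(f"pics/{n}0.png",grab_frame(n))
E
```

```text
t 0.0
q [-8.24902018e-01  3.59390269e-01  1.10826885e-02 -3.39333646e-04
 -1.22408953e+00 -2.88108859e-01]
qd [ 9.59276143e-04 -3.40162959e-04  6.30880734e-04 -1.24230405e-03
 -6.11053559e-04  5.58891595e-05]
joint_efforts [ 7.18160645e-04 -5.82719135e+01  2.93056458e+01  6.99729368e+00
  6.92753209e-03 -1.71849083e-04]
eef_pos [ 0.29806987 -0.60503724  0.19333285]
ee_rot [ 3.13996721e+00 -1.49039548e-04 -2.68392264e+00]
force [ 0.09202489  0.39737233 -0.40749752]
moment [ 0.00217925 -0.00895811 -0.03276901]
width 0.08800710873194839
side {'vertical_fov': 57.64234699901922, 'cx': 278.33090513122477, 'cy': 206.93631474690605, 'R': array([[-0.89897022, -0.43725308, -0.02573474],
       [-0.19072203,  0.44365281, -0.87566962],
       [ 0.39430653, -0.78229274, -0.48222447]]), 't': array([0.43783673, 0.24507499, 0.94630624])}
top {'vertical_fov': 47.32493842283741, 'cx': 286.67153498352604, 'cy': 209.9540297460371, 'R': array([[-0.00999422, -0.99991404, -0.00848738],
       [-0.9963498 ,  0.01067748, -0.08469393],
       [ 0.08477728,  0.00760995, -0.99637087]]), 't': array([-0.05930292,  0.52656434,  1.2855803 ])}
```

View pics/side0.png

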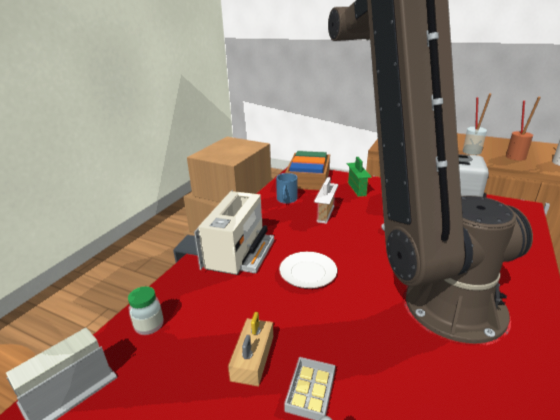

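View pics/top0.png

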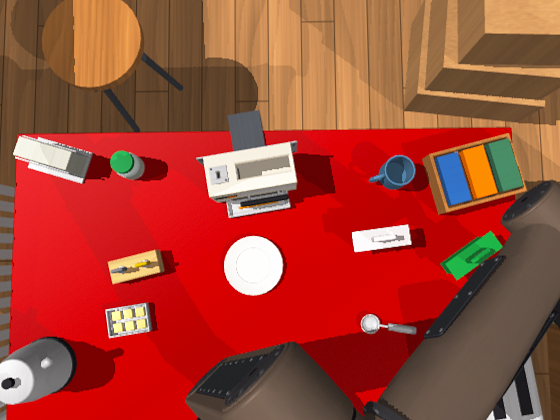

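Candidates: 
- Refill: white-tabbed magazine, top (385,238) and side (326,200). The green-lidded one at top (472,256) and side (358,178) is the look-alike. 
- Key: yellow bow, side (255,323). The grey bow at (247,345) stays. 
- Dispenser: top (247,172). The white box at top (50,155) is something else.

Next I'll check these in close crops.

Run:
```python
import cv2,numpy as np
t=cv2.imread("pics/top0.png");s=cv2.imread("pics/side0.png")
def c(i,x,y,w,h,k=None): return cv2.resize(i[y:y+h,x:x+w],(400,300),interpolation=cv2.INTER_CUBIC)
a=np.hstack([c(t,190,125,120,90),c(t,340,215,80,60)])
b=np.hstack([c(t,96,240,80,60),c(s,180,180,160,120)])
cv2.imwrite("pics/crop0.png",np.vstack([a,b]))
cv2.imwrite("pics/crop1.png",cv2.resize(s[300:390,215:335],(800,600),interpolation=cv2.INTER_CUBIC))
```

```text
(no output)
```

View pics/crop0.png

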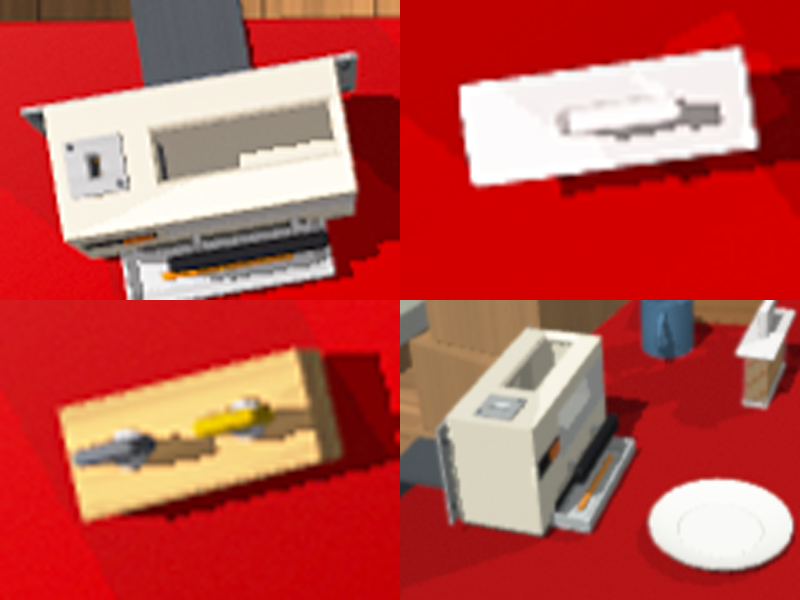

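View pics/crop1.png

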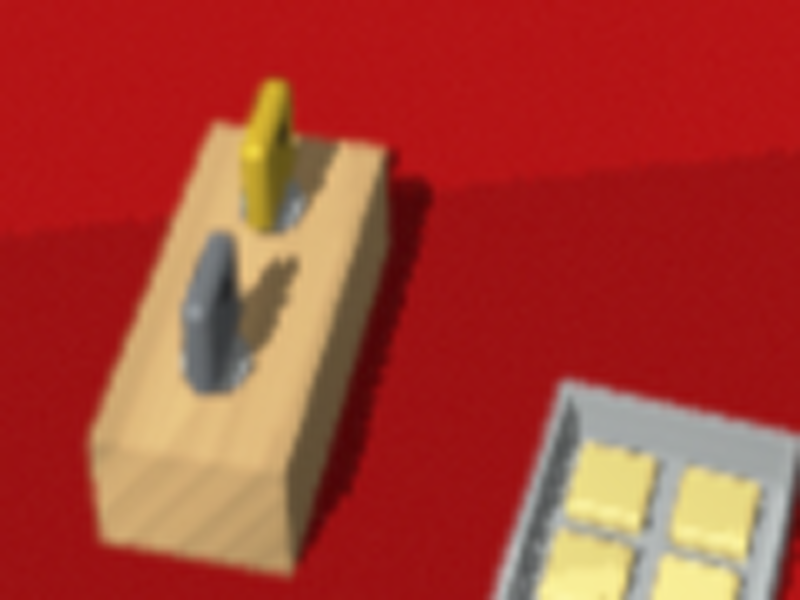

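```bash
cat > h.py <<'E'
import numpy as np,cv2
from station import *
def cam(n):
    c=camera_info(n); f=210/np.tan(np.radians(c["vertical_fov"])/2)
    return np.array([[f,0,c["cx"]],[0,f,c["cy"]],[0,0,1]]),np.array(c["R"]),np.array(c["t"])
def proj(n,X):
    K,R,t=cam(n); p=(np.atleast_2d(X)@R.T+t)@K.T; return p[:,:2]/p[:,2:]
def ray(n,uv):
    K,R,t=cam(n); d=R.T@np.linalg.solve(K,[uv[0],uv[1],1]); return -R.T@t,d/np.linalg.norm(d)
def onz(n,uv,z):
    o,d=ray(n,uv); return o+d*(z-o[2])/d[2]
def tri(a,b):
    o1,d1=ray("side",a);o2,d2=ray("top",b)
    A=np.c_[d1,-d2]; s=np.linalg.lstsq(A,o2-o1,rcond=None)[0]
    p,q=o1+d1*s[0],o2+d2*s[1]; return (p+q)/2,np.linalg.norm(p-q)*1000
E
python3 - <<'E'
from h import *
t=cv2.imread("pics/top0.png").astype(int)
# table far edge
red=(t[...,2]>120)&(t[...,1]<40)&(t[...,0]<40)
for x in list(range(20,520,30)):
    ys=np.where(red[100:200,x])[0]; print(x,ys[0]+100 if len(ys) else None,end=' ')
print()
for n in("side","top"):
    K,R,tt=cam(n); print(n,K[0,0],-R.T@tt)
# robot base / tcp projections
s=get_state(); print(proj("side",[s["eef_pos"],[0,0,0]]),proj("top",[s["eef_pos"],[0,0,0]]))
S=cv2.imread("pics/side0.png")
cv2.imwrite("pics/d_top.png",cv2.resize(cv2.imread("pics/top0.png")[130:222,190:312],(793,598),interpolation=cv2.INTER_CUBIC))
cv2.imwrite("pics/d_side.png",cv2.resize(S[185:275,190:280],(600,600),interpolation=cv2.INTER_CUBIC))
E
```

```text
20 134 50 134 80 133 110 132 140 132 170 132 200 132 230 136 260 None 290 131 320 130 350 130 380 130 410 129 440 129 470 128 500 128 
side 381.65442734915507 [0.06720866 0.82300575 0.68220436]
top 479.2460479514541 [ 0.4150616  -0.07470341  1.32500823]
[[391.85500591 140.97248512]
 [454.91468016 305.77742198]] [[519.54443364 298.94217538]
 [264.56425116 406.24972605]]
```

View pics/d_top.png

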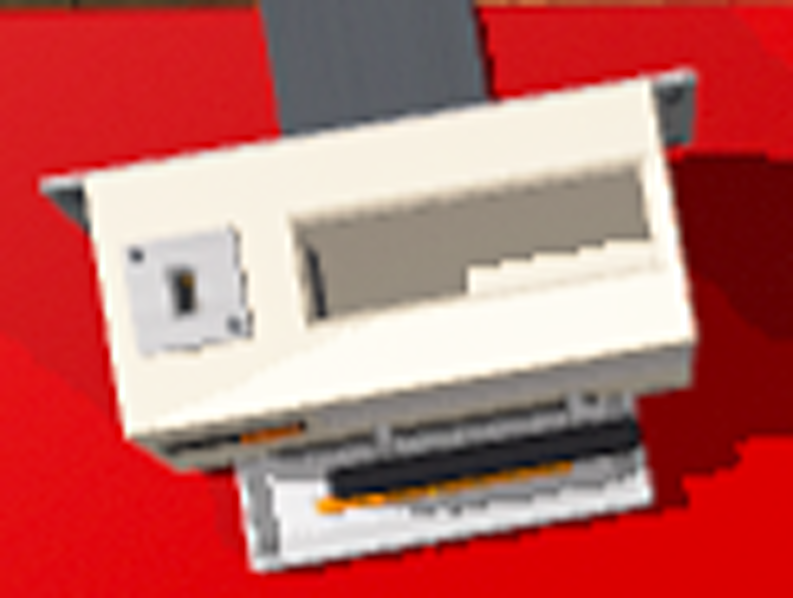

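View pics/d_side.png

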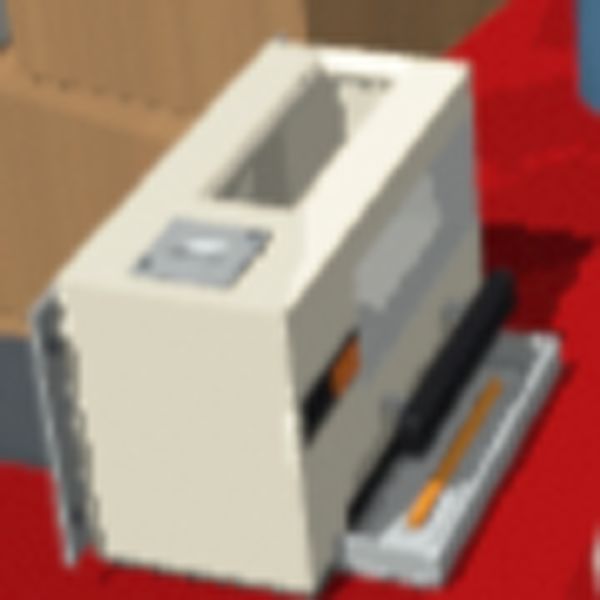

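```bash
cat > fit.py <<'E'
from h import *
from scipy.optimize import least_squares
def fit(obs,x0):
    # obs: list (cam,(u,v),(local xyz)); pose x,y,yaw
    def r(p,full=False):
        c,s=np.cos(p[2]),np.sin(p[2]); out=[]
        for n,uv,L in obs:
            X=[p[0]+c*L[0]-s*L[1],p[1]+s*L[0]+c*L[1],L[2]]
            out.append(proj(n,X)[0]-uv)
        return np.array(out) if full else np.ravel(out)
    q=least_squares(r,x0,loss="soft_l1").x
    return q,r(q,True)
E
python3 - <<'E'
from fit import *
T=lambda u,v:(190+u/6.5,130+v/6.5)
S=lambda u,v:(190+u/6.6667,185+v/6.6667)
a,b,z=.05,.11,.15
top=[("top",T(85,180),(a,b,z)),("top",T(652,78),(a,-b,z)),("top",T(695,345),(-a,-b,z)),("top",T(128,437),(-a,b,z))]
esc=[("top",T(u,v),l) for (u,v),l in [((123,245),(.022,.1,.153)),((236,226),(.022,.056,.153)),((250,335),(-.022,.056,.153)),((143,354),(-.022,.1,.153))]]
sd=[("side",S(275,40),(a,-b,z)),("side",S(470,65),(-a,-b,z)),("side",S(290,312),(-a,b,z)),("side",S(62,290),(a,b,z)),("side",S(325,592),(-a,b,0)),("side",S(105,555),(a,b,0))]
x0=[.65,0,0]
for o in (top,top+esc,sd,top+esc+sd):
    q,r=fit(o,x0); print(q.round(4),np.degrees(q[2]).round(2)); print(r.round(1).tolist())
c,s=np.cos(q[2]),np.sin(q[2])
print("well",q[0]+s*.035,q[1]-c*.035,"key",q[0]-s*.078,q[1]+c*.078)
E
```

```text
[0.6156 0.0242 0.1596] 9.14
[[0.1, 0.1], [0.0, 0.9], [0.2, -0.9], [-0.3, -0.1]]
[0.6162 0.024  0.1584] 9.08
[[0.1, -0.2], [0.1, 0.7], [0.3, -1.1], [-0.3, -0.3], [-0.2, -0.1], [-0.1, -0.1], [0.6, 0.4], [-0.5, 0.5]]
[0.6192 0.023  0.1661] 9.51
[[-0.3, -0.4], [0.5, -0.8], [0.4, -0.6], [-0.1, -2.2], [-0.5, 2.7], [0.0, 2.6]]
[0.617  0.0242 0.1625] 9.31
[[0.0, -0.3], [-0.1, 0.3], [0.3, -1.6], [-0.2, -0.5], [-0.3, -0.3], [-0.2, -0.4], [0.6, 0.2], [-0.6, 0.3], [0.2, -0.1], [1.0, -0.4], [0.7, -0.2], [0.2, -1.9], [-0.2, 3.2], [0.3, 3.0]]
well 0.6226775911490243 -0.010316412311994531 key 0.6043929141828215 0.10119444181549216
```

Run:
```python
import cv2,numpy as np
s=cv2.imread("pics/side0.png");t=cv2.imread("pics/top0.png")
a=cv2.resize(s[175:225,300:350],(400,400),interpolation=cv2.INTER_CUBIC)
b=cv2.resize(t[215:265,345:420],(600,400),interpolation=cv2.INTER_CUBIC)[:,:400] if 0 else cv2.resize(t[222:257,350:415],(800,431),interpolation=cv2.INTER_CUBIC)
cv2.imwrite("pics/r_s.png",a);cv2.imwrite("pics/r_t.png",b)
cv2.imwrite("pics/k_t.png",cv2.resize(t[245:290,105:170],(800,554),interpolation=cv2.INTER_CUBIC))
```

```text
(no output)
```

View pics/r_s.png

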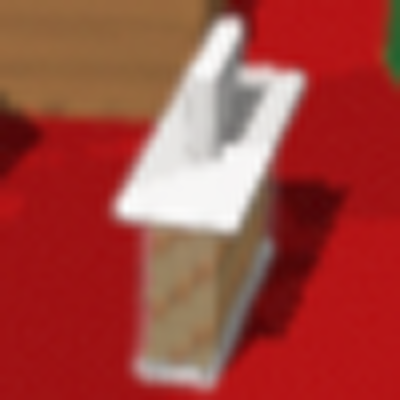

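View pics/r_t.png

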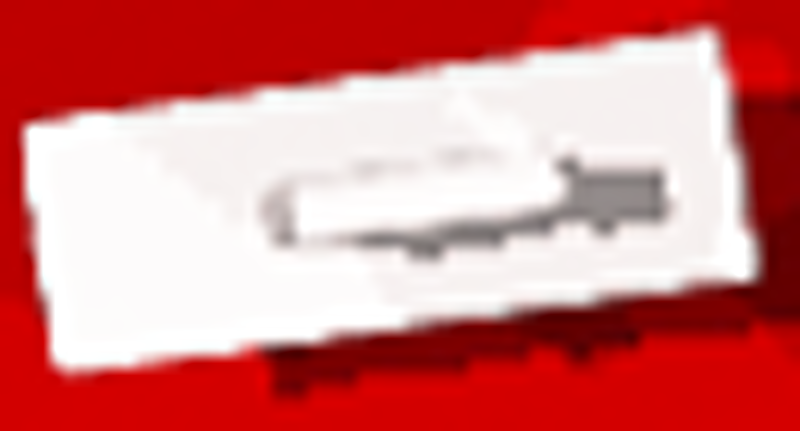

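View pics/k_t.png

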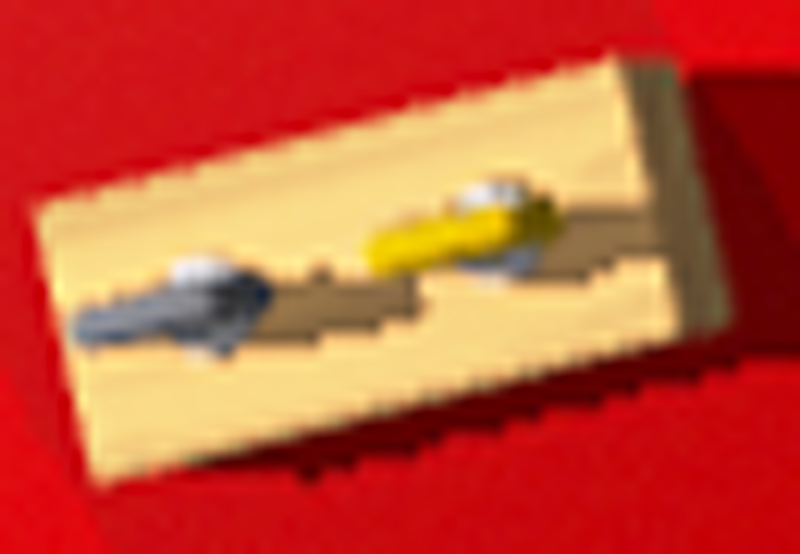

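Run:
```python
from fit import *
k=12.308
def rep(o):
    for sub in ([x for x in o if x[0]=="top"],[x for x in o if x[0]=="side"],o):
        q,r=fit(sub,[.5,0,.15]); print(q.round(4),r.round(1).tolist())
T=lambda u,v:(350+u/k,222+v/k); S=lambda u,v:(300+u/8,175+v/8)
a,b,z=.026,.074,.086
print("refill");rep([("top",T(25,120),(a,b,z)),("top",T(715,30),(a,-b,z)),("top",T(758,280),(-a,-b,z)),("top",T(60,372),(-a,b,z)),
("side",S(115,213),(a,b,z)),("side",S(240,230),(-a,b,z)),("side",S(303,72),(-a,-b,z)),("side",S(138,378),(.017,.064,0)),("side",S(212,385),(-.017,.064,0))])
T=lambda u,v:(105+u/k,245+v/k); S=lambda u,v:(215+u/6.667,300+v/6.667)
a,b,z=.03,.065,.045
print("block");rep([("top",T(38,208),(a,b,z)),("top",T(615,58),(a,-b,z)),("top",T(682,338),(-a,-b,z)),("top",T(95,485),(-a,b,z)),
("side",S(215,122),(a,-b,z)),("side",S(388,148),(-a,-b,z)),("side",S(290,470),(-a,b,z)),("side",S(92,440),(a,b,z)),("side",S(295,577),(-a,b,0)),("side",S(103,543),(a,b,0))])
```

```text
refill
[ 0.4446 -0.3093  0.1209] [[-0.3, 0.3], [0.5, 0.1], [0.1, -0.2], [-0.2, -0.2]]
[ 0.4469 -0.3035  0.1436] [[-0.0, -0.4], [-0.1, -0.6], [-0.1, 0.3], [-0.2, 0.1], [0.4, 0.6]]
[ 0.4455 -0.3084  0.1187] [[-0.6, -0.1], [0.1, -0.2], [-0.3, -0.5], [-0.6, -0.6], [0.4, -1.1], [0.2, -1.1], [1.2, -0.0], [0.3, -0.6], [0.7, -0.0]]
block
[0.3757 0.3427 0.2388] [[-0.2, 0.2], [0.3, 0.4], [-0.1, -0.4], [-0.0, -0.2]]Traceback (most recent call last):
  File "<stdin>", line 12, in <module>
  File "<stdin>", line 5, in rep
  File "fit.py", line 11, in fit
    q=least_squares(r,x0,loss="soft_l1").x
      ~~~~~~~~~~~~~^^^^^^^^^^^^^^^^^^^^^
    return func(*args, **kwargs)
    result = trf(vector_fun.fun, vector_fun.jac, x0, f0, J0, lb, ub, ftol, xtol,
                 gtol, max_nfev, x_scale, loss_function, tr_solver,
                 tr_options.copy(), verbose, callback=callback_wrapped)
    return trf_no_bounds(
        fun, jac, x0, f0, J0, ftol, xtol, gtol, max_nfev, x_scale,
        loss_function, tr_solver, tr_options, verbose, callback=callback)
    J = jac(x)
    self._update_jac()
    ~~~~~
[... 661 characters left out ...]
]
                                    ^^^^^^^
    f = np.atleast_1d(self.fun(x, *self.args, **self.kwargs))
                      ~~~~~~~~^^^^^^^^^^^^^^^^^^^^^^^^^^^^^^
    return np.atleast_1d(self.fun(x))
                         ~~~~~~~~^^^
    return self.f(x, *self.args, **self.kwargs)
           ~~~~~~^^^^^^^^^^^^^^^^^^^^^^^^^^^^^^
  File "fit.py", line 9, in r
    out.append(proj(n,X)[0]-uv)
               ~~~~^^^^^
  File "h.py", line 7, in proj
    K,R,t=cam(n); p=(np.atleast_2d(X)@R.T+t)@K.T; return p[:,:2]/p[:,2:]
          ~~~^^^
  File "h.py", line 4, in cam
    c=camera_info(n); f=210/np.tan(np.radians(c["vertical_fov"])/2)
ValueError: time passes only in moves, steps and waits
```

```bash
cat > plan.py <<'E'
import sys,numpy as np
from station import get_state
# args: x y z yaw ; prints turn units & shift units (after the turn, tool axes)
from scipy.spatial.transform import Rotation as Ro
x,y,z,yaw=map(float,sys.argv[1:5]); s=get_state()
R=Ro.from_euler("xyz",s["ee_rot"]); T=Ro.from_euler("xyz",[np.pi,0,yaw])
rv=(R.inv()*T).as_rotvec()/np.pi
d=np.array([x,y,z])-s["eef_pos"]
print("t",s["t"],"pos",s["eef_pos"].round(4),"rot",s["ee_rot"].round(4),"F",s["force"].round(1),"M",s["moment"].round(2),"w",round(s["width"],4))
print("turn",rv.round(4),"shift after",(T.inv().apply(d)/.5).round(4),"shift now",(R.inv().apply(d)/.5).round(4),"d",d.round(4))
E
python3 plan.py .4446 -.3093 .194 -1.450
```

```text
t 0.1 pos [ 0.298  -0.6051  0.1934] rot [ 3.140e+00 -2.000e-04 -2.684e+00] F [-0.7  0.1 -0.3] M [ 0.02  0.01 -0.04] w 0.0876
turn [ 5.000e-04  3.000e-04 -3.928e-01] shift after [-0.5519 -0.3623 -0.0012] shift now [-0.5243  0.4012 -0.0007] d [0.1466 0.2958 0.0006]
```

```bash
python3 -m inch '[[[0,0,0,0,0,-0.0393,0],[0,0,0,0,0,-0.0393,0],[0,0,0,0,0,-0.0393,0],[0,0,0,0,0,-0.0393,0],[0,0,0,0,0,-0.0393,0],[0,0,0,0,0,-0.0393,0],[0,0,0,0,0,-0.0393,0],[0,0,0,0,0,-0.0393,0],[0,0,0,0,0,-0.0393,0],[0,0,0,0,0,-0.0393,0],[0,0,0,0,0,0,0],[0,0,0,0,0,0,0]]]'
python3 plan.py .4446 -.3093 .194 -1.450
```

```text
t: 1.3
eef_pos: [0.2983, -0.6053, 0.1939]
ee_rot: [3.141, 0.001, -1.453]
force: [0.1, -0.1, -0.1]
width: 0.0878
t 1.3 pos [ 0.2983 -0.6053  0.1939] rot [ 3.1414e+00  5.0000e-04 -1.4528e+00] F [ 0.1 -0.1 -0.1] M [ 0.    0.1  -0.03] w 0.0878
turn [ 0.0001  0.0002 -0.0009] shift after [-5.525e-01 -3.619e-01 -2.000e-04] shift now [-0.5535 -0.3604  0.    ] d [1.463e-01 2.960e-01 1.000e-04]
```

```bash
python3 -m inch '[[[-0.055,-0.036,0,0,0,0,0],[-0.055,-0.036,0,0,0,0,0],[-0.055,-0.036,0,0,0,0,0],[-0.055,-0.036,0,0,0,0,0],[-0.055,-0.036,0,0,0,0,0],[-0.055,-0.036,0,0,0,0,0],[-0.055,-0.036,0,0,0,0,0],[-0.055,-0.036,0,0,0,0,0],[-0.055,-0.036,0,0,0,0,0],[-0.055,-0.036,0,0,0,0,0],[0,0,0,0,0,0,0],[0,0,0,0,0,0,0]]]'
python3 plan.py .4446 -.3093 .093 -1.450
python3 - <<'E'
from h import *
a=grab_frame("side")[120:240,250:400];b=grab_frame("top")[180:300,310:460]
cv2.imwrite("pics/g1.png",cv2.resize(np.vstack([a,b]),(375*2//1,600),interpolation=cv2.INTER_CUBIC))
E
```

```text
t: 2.5
eef_pos: [0.4439, -0.3101, 0.1944]
ee_rot: [-3.141, -0.0, -1.45]
force: [-0.5, 0.4, 0.9]
width: 0.0877
t 2.5 pos [ 0.4439 -0.3101  0.1944] rot [-3.1415e+00 -1.0000e-04 -1.4496e+00] F [-0.5  0.4  0.9] M [0.03 0.1  0.01] w 0.0877
turn [-0.     -0.      0.0001] shift after [-0.0014 -0.0016  0.2027] shift now [-0.0014 -0.0015  0.2027] d [ 0.0007  0.0008 -0.1014]
```

View pics/g1.png

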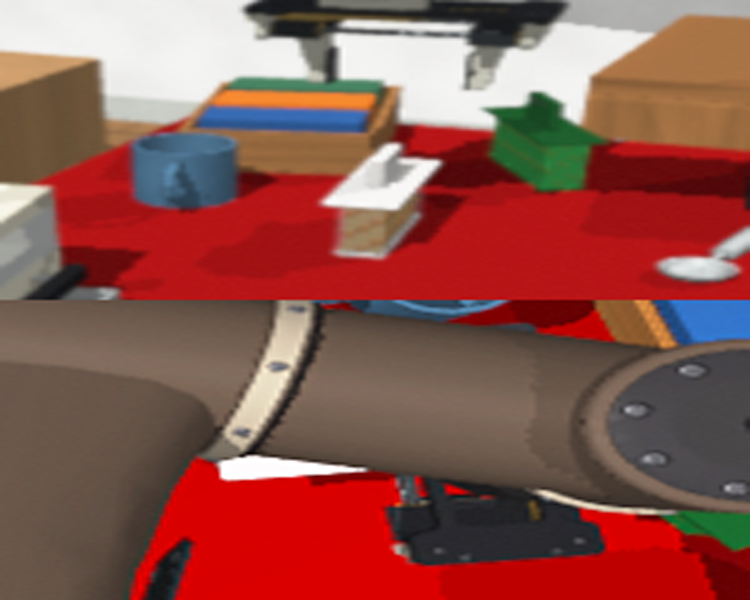

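Run:
```python
from h import *
P=[[.4439,-.3101,.1944],[.4439,-.3101,.26],[.4446,-.3093,.13]]
print(proj("side",P).round(1).tolist(),proj("top",P).round(1).tolist())
```

```text
[[329.2, 162.6], [330.0, 143.8], [328.2, 180.3]] [[390.7, 237.4], [396.9, 236.6], [385.0, 237.8]]
```

```bash
python3 -m inch '[[[-0.0014,-0.0015,0.03,0,0,0,0],[0,0,0.03,0,0,0,0],[0,0,0.03,0,0,0,0],[0,0,0.03,0,0,0,0],[0,0,0.03,0,0,0,0],[0,0,0.03,0,0,0,0],[0,0,0.016,0,0,0,0],[0,0,0,0,0,0,0],[0,0,0,0,0,0,0]]]'
python3 - <<'E'
from h import *
a=grab_frame("side")[140:230,270:390]
cv2.imwrite("pics/g2.png",cv2.resize(a,(800,600),interpolation=cv2.INTER_CUBIC))
E
```

```text
t: 3.5
eef_pos: [0.4443, -0.3105, 0.0966]
ee_rot: [-3.142, -0.0, -1.45]
force: [0.6, 0.7, 0.7]
width: 0.0875
```

View pics/g2.png

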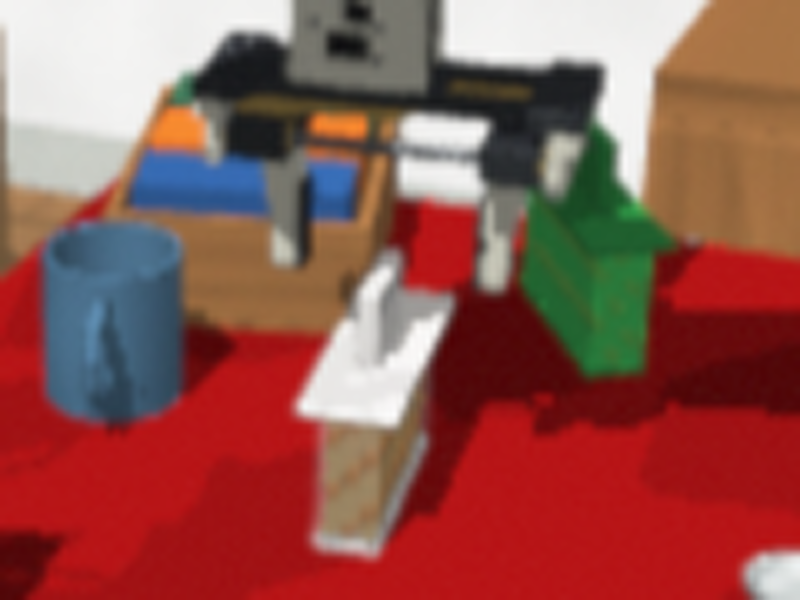

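```bash
python3 -m inch '[[[0,0,0,0,0,0,0.3],[0,0,0,0,0,0,0.5],[0,0,0,0,0,0,0.6],[0,0,0,0,0,0,0.7],[0,0,0,0,0,0,0.75],[0,0,0,0,0,0,0.75],[0,0,0,0,0,0,0.75]]]' 10
python3 - <<'E'
from h import *
a=grab_frame("side")[140:230,270:390]
cv2.imwrite("pics/g3.png",cv2.resize(a,(800,600),interpolation=cv2.INTER_CUBIC))
E
```

```text
t: 4.25
eef_pos: [0.4443, -0.3099, 0.0962]
ee_rot: [3.142, 0.0, -1.449]
force: [-0.2, -0.3, 0.4]
width: 0.0372
```

View pics/g3.png

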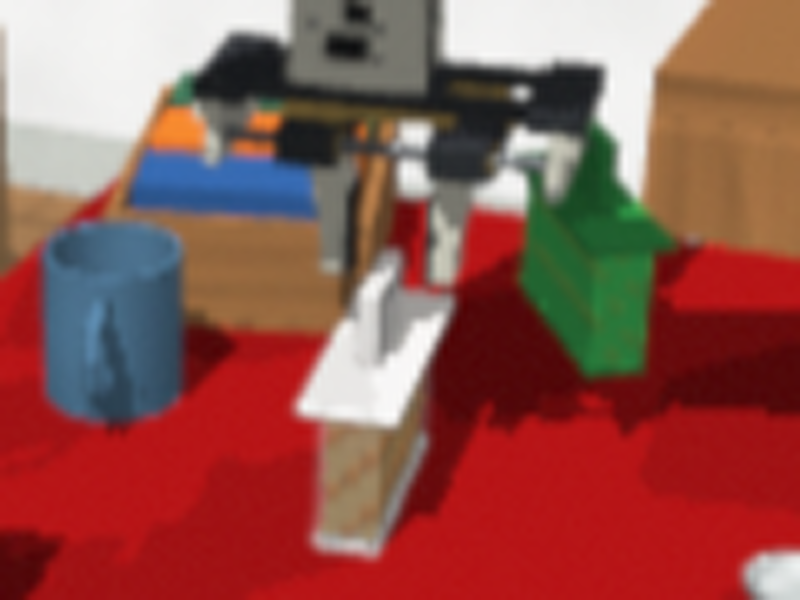

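Run:
```python
from h import *
im=grab_frame("side");tp=grab_frame("top")
cv2.imwrite("pics/side3.png",im);cv2.imwrite("pics/top3.png",tp)
s=get_state();from scipy.spatial.transform import Rotation as Ro
R=Ro.from_euler("xyz",s["ee_rot"]).as_matrix();p=s["eef_pos"]
for n,I in(("side",im),("top",tp)):
    def d(L,col):
        u,v=proj(n,p+R@np.array(L))[0]; cv2.circle(J,(int(u*4),int(v*4)),3,col,-1)
    J=cv2.resize(I,None,fx=4,fy=4,interpolation=cv2.INTER_CUBIC)
    for y in(-.0186,.0186):
        for z in (0,-.066): d((0,y,z),(0,255,255))
        for x in(-.0095,.0095): d((x,y,0),(255,255,0))
    for x in(-.039,.039):
        for y in(-.0965,.0965): d((x,y,-.066),(255,0,255))
    u,v=proj(n,p)[0]; u=int(u*4);v=int(v*4)
    cv2.imwrite(f"pics/ov_{n}.png",J[max(v-300,0):v+300,u-400:u+400])
```

```text
(no output)
```

View pics/ov_side.png

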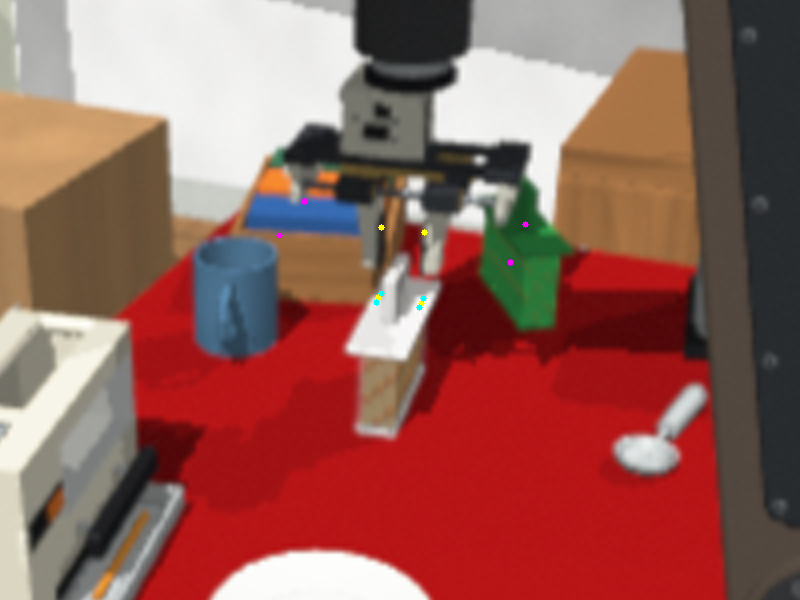

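View pics/ov_top.png

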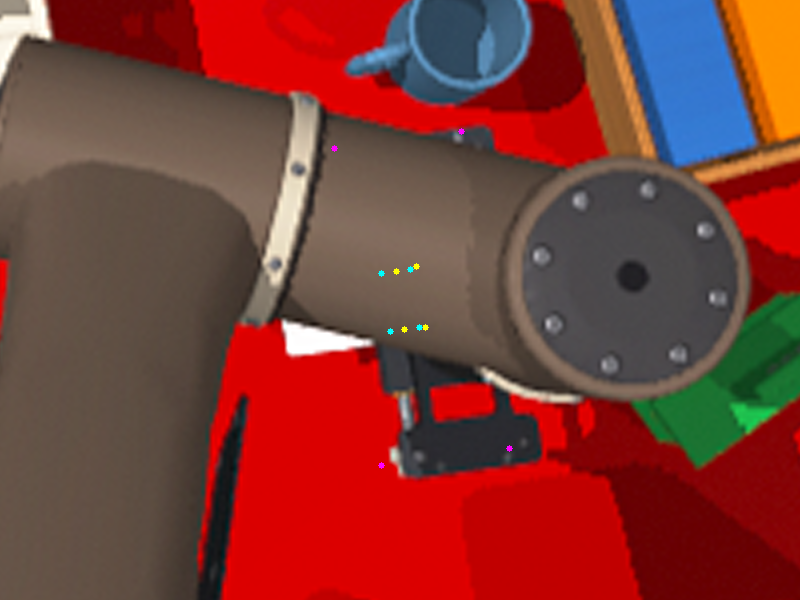

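The overlay shows the fingertips about 8 px above where they're predicted (roughly 30 mm), and both views agree on that. I'll open and descend further with the fingers outside the flange, watching the force.

```bash
python3 -m inch '[[[0,0,0,0,0,0,0],[0,0,0,0,0,0,0],[0,0,0,0,0,0,0],[0,0,0,0,0,0,0],[0,0,0.01,0,0,0,0],[0,0,0.01,0,0,0,0],[0,0,0.01,0,0,0,0],[0,0,0.01,0,0,0,0],[0,0,0,0,0,0,0]]]'
python3 - <<'E'
from h import *
s=get_state();print(s["q"].round(3),s["joint_efforts"].round(2))
a=grab_frame("side")[140:230,270:390]
cv2.imwrite("pics/g4.png",cv2.resize(a,(800,600),interpolation=cv2.INTER_CUBIC))
E
```

```text
t: 5.3
eef_pos: [0.4436, -0.3097, 0.0752]
ee_rot: [3.14, 0.001, -1.449]
force: [-0.0, -0.1, 0.3]
width: 0.0865
[-0.247  0.251 -0.441 -0.    -0.88   0.369] [ 3.000e-02 -4.454e+01  2.410e+01  5.740e+00  2.500e-01  0.000e+00]
```

View pics/g4.png

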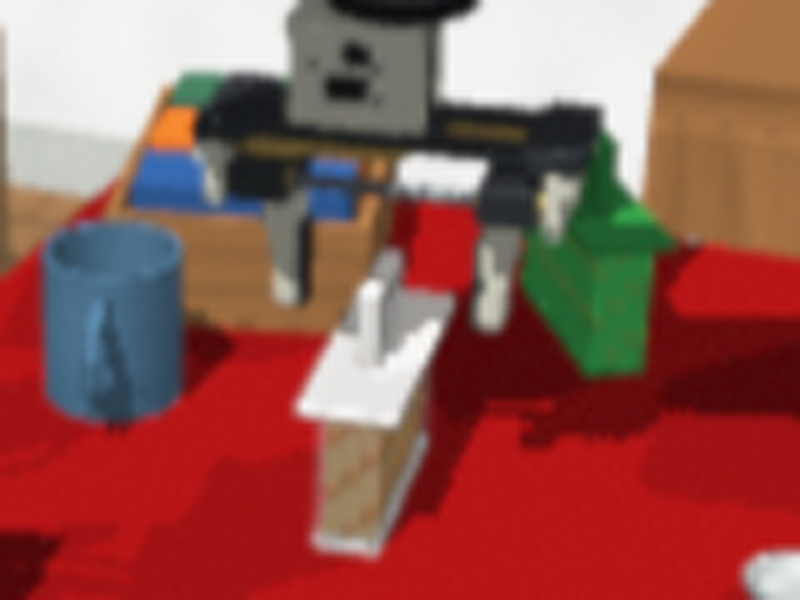

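Run:
```python
from h import *
p=np.array([.4443,-.3099,.0962])
def px(n,c):
    u,v=proj(n,p)[0]; return ((int(u*4)-400+c[0])/4,(max(int(v*4)-300,0)+c[1])/4)
for a,b in [((505,152),(470,447)),((528,145),(540,420)),((497,150),(402,470)),((528,145),(540,440))]:
    X,e=tri(px("side",a),px("top",b)); print(X.round(4),round(e,1))
from scipy.spatial.transform import Rotation as Ro
R=Ro.from_euler("xyz",[np.pi,0,-1.449]).as_matrix()
for L in [(-.039,.0965,-.066),(.039,.0965,-.066)]: print(p+R@L, p+R@(np.array(L)*[1,-1,1]))
```

```text
[ 0.3616 -0.3177  0.2412] 6.7
[ 0.3656 -0.3635  0.2299] 14.6
[ 0.3534 -0.2749  0.2593] 13.2
[ 0.3595 -0.361   0.232 ] 3.9
[ 0.34377655 -0.28291322  0.1622    ] [ 0.53534681 -0.2594646   0.1622    ]
[ 0.35325319 -0.3603354   0.1622    ] [ 0.54482345 -0.33688678  0.1622    ]
```

```bash
python3 -m inch '[[[0,0,0,0,0,0,0.3],[0,0,0,0,0,0,0.35],[0,0,0,0,0,0,0.4],[0,0,0,0,0,0,0.45],[0,0,0,0,0,0,0.5],[0,0,0,0,0,0,0.6],[0,0,0,0,0,0,0.65],[0,0,0,0,0,0,0.65],[0,0,0,0,0,0,0.65]]]' 5
python3 plan.py .4446 -.3093 .093 -1.450
```

```text
t: 6.25
eef_pos: [0.4442, -0.3099, 0.0762]
ee_rot: [3.142, 0.0, -1.449]
force: [0.2, -0.1, 0.7]
width: 0.0315
t 6.25 pos [ 0.4442 -0.3099  0.0762] rot [ 3.1415  0.     -1.4492] F [ 0.2 -0.1  0.7] M [ 0.01  0.06 -0.02] w 0.0315
turn [0.     0.     0.0003] shift after [-0.0011 -0.0009 -0.0335] shift now [-0.0011 -0.0009 -0.0335] d [0.0004 0.0006 0.0168]
```

```bash
python3 -m inch '[[[0,0,0.008,0,0,0,0.65],[0,0,0.008,0,0,0,0.65],[0,0,0.004,0,0,0,0.65],[0,0,0,0,0,0,0.65]]]' 5; for i in 1; do python3 -m inch '[[[0,0,0.004,0,0,0,0.65],[0,0,0.004,0,0,0,0.65],[0,0,0,0,0,0,0.65]]]'; done
```

```text
t: 6.65
eef_pos: [0.4439, -0.3098, 0.0657]
ee_rot: [3.141, 0.0, -1.449]
force: [0.4, -1.1, 0.7]
width: 0.0309
t: 6.95
eef_pos: [0.4441, -0.3098, 0.062]
ee_rot: [3.141, 0.0, -1.449]
force: [0.0, 0.5, -0.4]
width: 0.0307
```

```bash
python3 -m inch '[[[0,0,0.004,0,0,0,0.65],[0,0,0.002,0,0,0,0.65],[0,0,0,0,0,0,0.65]]]';  python3 - <<'E'
from h import *
a=grab_frame("side")[140:230,270:390]
cv2.imwrite("pics/g5.png",cv2.resize(a,(800,600),interpolation=cv2.INTER_CUBIC))
E
```

```text
t: 7.25
eef_pos: [0.4441, -0.3098, 0.0591]
ee_rot: [3.141, 0.0, -1.449]
force: [-0.7, -0.1, 0.4]
width: 0.0306
```

View pics/g5.png

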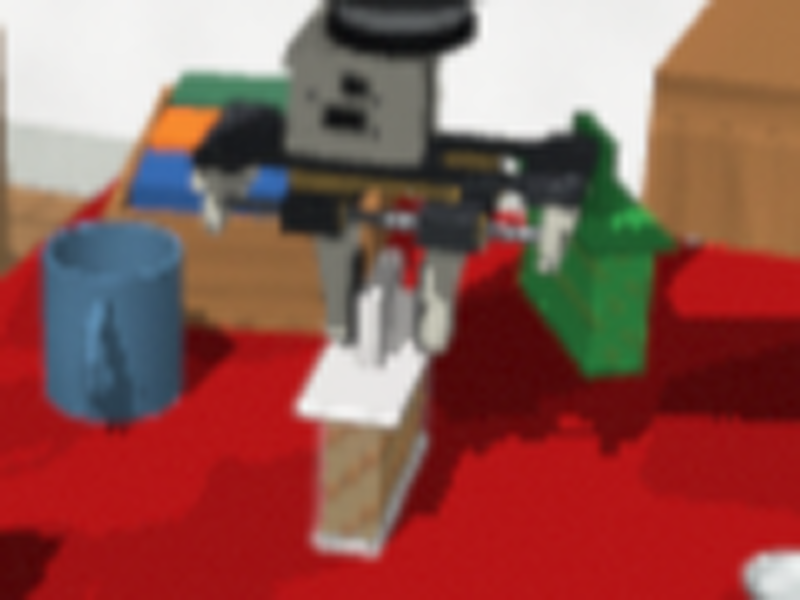

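The fingers now straddle the white tab, with the tips at about (340,340) and (435,350) in the crop, just above the flange. So the real tips sit about 27 mm above the reported TCP. Gripping now.

```bash
python3 -m inch '[[[0,0,0,0,0,0,0.8],[0,0,0,0,0,0,1],[0,0,0,0,0,0,1],[0,0,0,0,0,0,1],[0,0,0,0,0,0,1],[0,0,0,0,0,0,1]]]' 35
python3 plan.py .4446 -.3093 .093 -1.450
```

```text
t: 7.9
eef_pos: [0.444, -0.3098, 0.0591]
ee_rot: [3.141, 0.0, -1.449]
force: [-0.4, 0.5, -1.9]
width: 0.012
t 7.9 pos [ 0.444  -0.3098  0.0591] rot [ 3.1412e+00  3.0000e-04 -1.4493e+00] F [-0.4  0.5 -1.9] M [0.09 0.16 0.02] w 0.012
turn [0.0001 0.0001 0.0002] shift after [-0.0008 -0.0012 -0.0678] shift now [-0.0008 -0.0012 -0.0678] d [0.0006 0.0005 0.0339]
```

```bash
python3 -m inch '[[[0,0,-0.01,0,0,0,1],[0,0,-0.02,0,0,0,1],[0,0,-0.04,0,0,0,1],[0,0,-0.05,0,0,0,1],[0,0,-0.05,0,0,0,1],[0,0,-0.05,0,0,0,1],[0,0,-0.05,0,0,0,1],[0,0,-0.05,0,0,0,1],[0,0,-0.03,0,0,0,1],[0,0,-0.016,0,0,0,1],[0,0,0,0,0,0,1],[0,0,0,0,0,0,1]]]'
python3 plan.py .6218 -.0110 .240 -1.410
python3 - <<'E'
from h import *
a=grab_frame("side")[80:230,230:430]
cv2.imwrite("pics/g6.png",cv2.resize(a,(800,600),interpolation=cv2.INTER_CUBIC))
E
```

```text
t: 9.1
eef_pos: [0.4438, -0.3096, 0.2416]
ee_rot: [3.141, 0.001, -1.449]
force: [0.2, 0.5, -1.8]
width: 0.0121
t 9.1 pos [ 0.4438 -0.3096  0.2416] rot [ 3.1410e+00  7.0000e-04 -1.4493e+00] F [ 0.2  0.5 -1.8] M [ 0.06  0.15 -0.02] w 0.0121
turn [ 0.0002  0.0002 -0.0125] shift after [-0.5325 -0.447   0.0033] shift now [-0.5496 -0.4257  0.0034] d [ 0.178   0.2986 -0.0016]
```

View pics/g6.png

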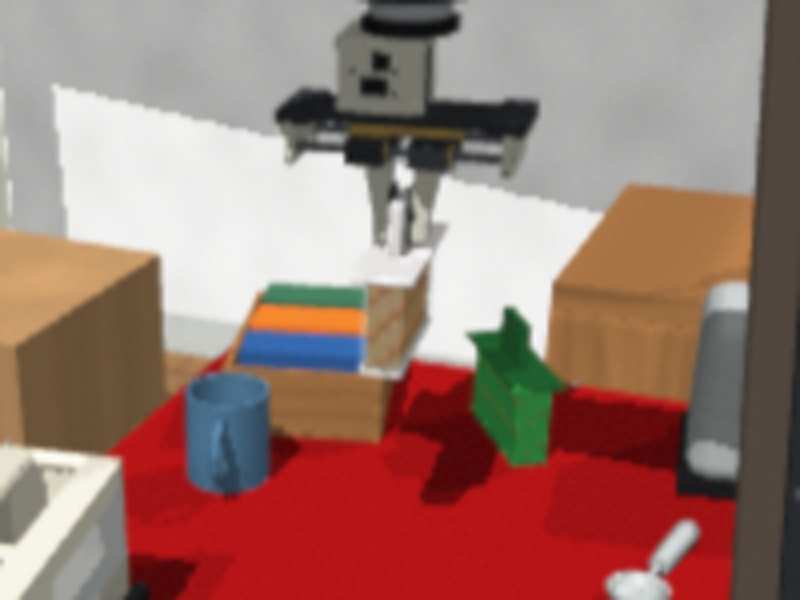

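```bash
python3 -m inch '[[[0,0,0,0,0,-0.0125,1],[-0.03,-0.025,0,0,0,0,1],[-0.046,-0.039,0,0,0,0,1],[-0.046,-0.039,0,0,0,0,1],[-0.046,-0.039,0,0,0,0,1],[-0.046,-0.039,0,0,0,0,1],[-0.046,-0.039,0,0,0,0,1],[-0.046,-0.039,0,0,0,0,1],[-0.046,-0.039,0,0,0,0,1],[-0.046,-0.039,0,0,0,0,1],[-0.046,-0.039,0,0,0,0,1],[-0.046,-0.039,0,0,0,0,1],[-0.0425,-0.032,0,0,0,0,1],[0,0,0,0,0,0,1],[0,0,0,0,0,0,1],[0,0,0,0,0,0,1]]]'
python3 plan.py .6218 -.0110 .226 -1.410
python3 - <<'E'
from h import *
im=grab_frame("side");tp=grab_frame("top")
cv2.imwrite("pics/side7.png",im);cv2.imwrite("pics/top7.png",tp)
cv2.imwrite("pics/g7s.png",cv2.resize(im[130:280,170:370],(800,600),interpolation=cv2.INTER_CUBIC))
cv2.imwrite("pics/g7t.png",cv2.resize(tp[100:250,160:360],(800,600),interpolation=cv2.INTER_CUBIC))
E
```

```text
t: 10.75
eef_pos: [0.6216, -0.0118, 0.2415]
ee_rot: [3.14, -0.0, -1.41]
force: [-0.4, 0.1, -2.3]
width: 0.0117
t 10.75 pos [ 0.6216 -0.0118  0.2415] rot [ 3.1401e+00 -2.0000e-04 -1.4101e+00] F [-0.4  0.1 -2.3] M [-0.03  0.13  0.01] w 0.0117
turn [ 0.0005 -0.0001 -0.    ] shift after [-0.0015 -0.0006  0.031 ] shift now [-0.0015 -0.0006  0.031 ] d [ 0.0002  0.0008 -0.0155]
```

View pics/g7s.png

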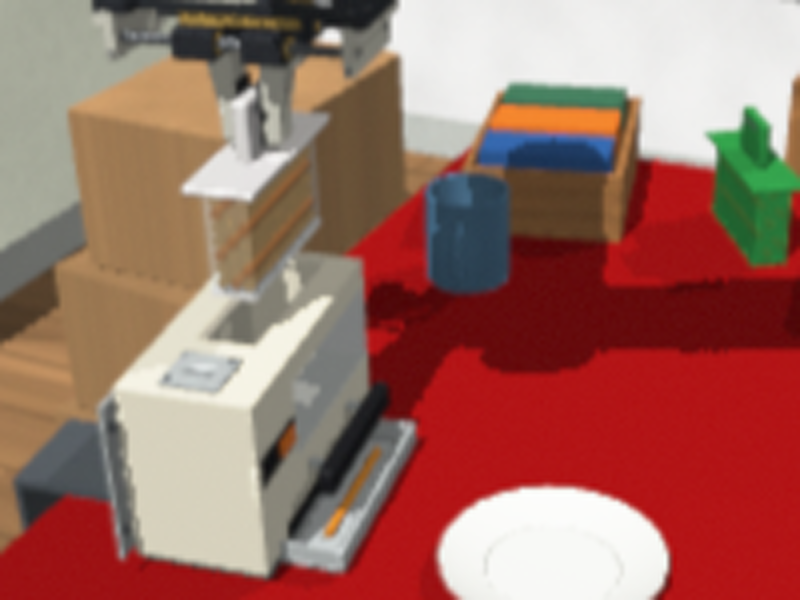

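View pics/g7t.png

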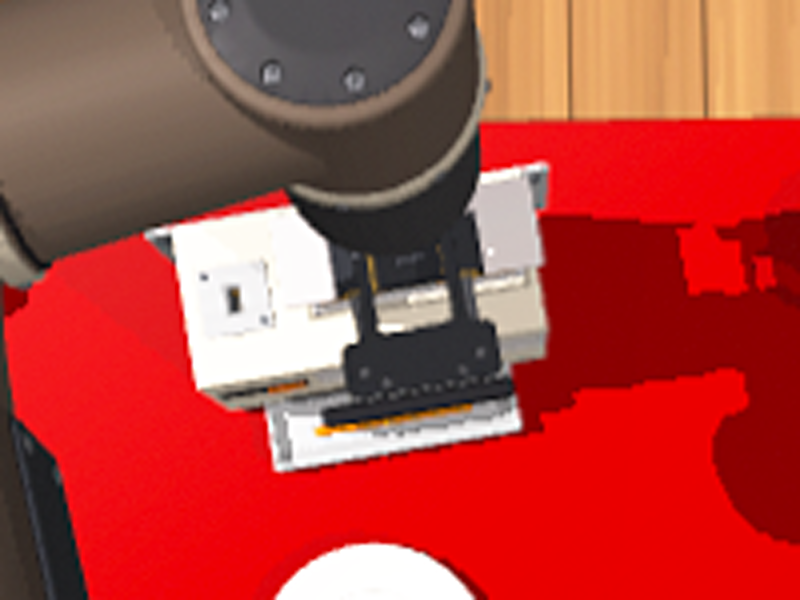

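```bash
cat > ov.py <<'E'
from h import *
def rz(p,yaw,Ls):
    c,s=np.cos(yaw),np.sin(yaw); return [[p[0]+c*a-s*b,p[1]+s*a+c*b,p[2]+z] for a,b,z in Ls]
def ov(n,img,groups,box,fn):
    k=min(800/(box[2]-box[0]),600/(box[3]-box[1]))
    J=cv2.resize(img[box[1]:box[3],box[0]:box[2]],None,fx=k,fy=k,interpolation=cv2.INTER_CUBIC)
    for pts,col in groups:
        for u,v in proj(n,pts): cv2.circle(J,(int((u+.5-box[0])*k),int((v+.5-box[1])*k)),2,col,-1)
    cv2.imwrite(fn,J)
def sq(a,b,z): return [(a,b,z),(a,-b,z),(-a,-b,z),(-a,b,z)]
E
python3 - <<'E'
from ov import *
D=(.6162,.024,0)
fl=rz((.6222,-.0113,.1825),.160,sq(.026,.074,.086)); ft=rz((.6222,-.0113,.1825),.160,sq(.017,.064,0))
dt=rz(D,.1584,sq(.05,.11,.15)); we=rz(D,.1584,[(a+0,b-.035,.15) for a,b,_ in sq(.023,.07,0)])
G=[(fl,(0,255,0)),(ft,(255,255,0)),(dt,(255,0,255)),(we,(0,0,255))]
ov("top",cv2.imread("pics/top7.png"),G,(190,125,310,215),"pics/o7t.png")
ov("side",cv2.imread("pics/side7.png"),G,(190,140,310,230),"pics/o7s.png")
E
```

```text
(no output)
```

View pics/o7t.png

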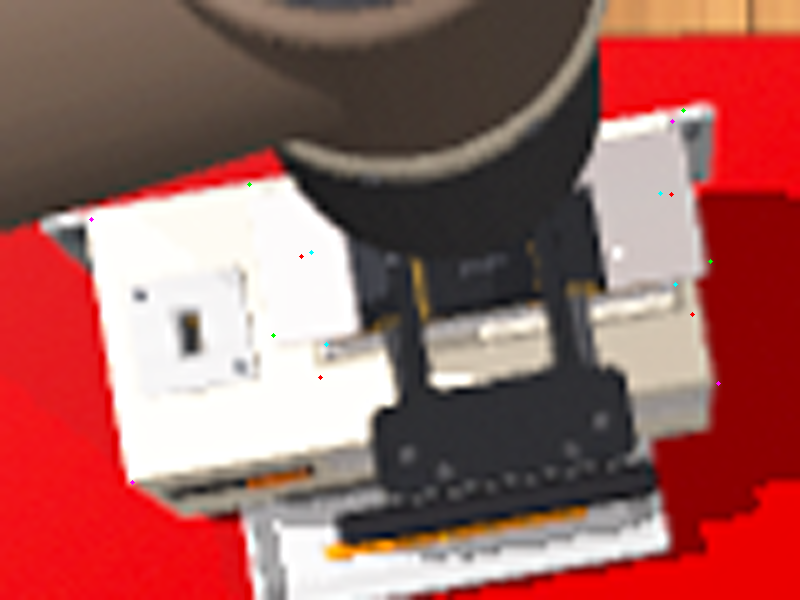

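View pics/o7s.png

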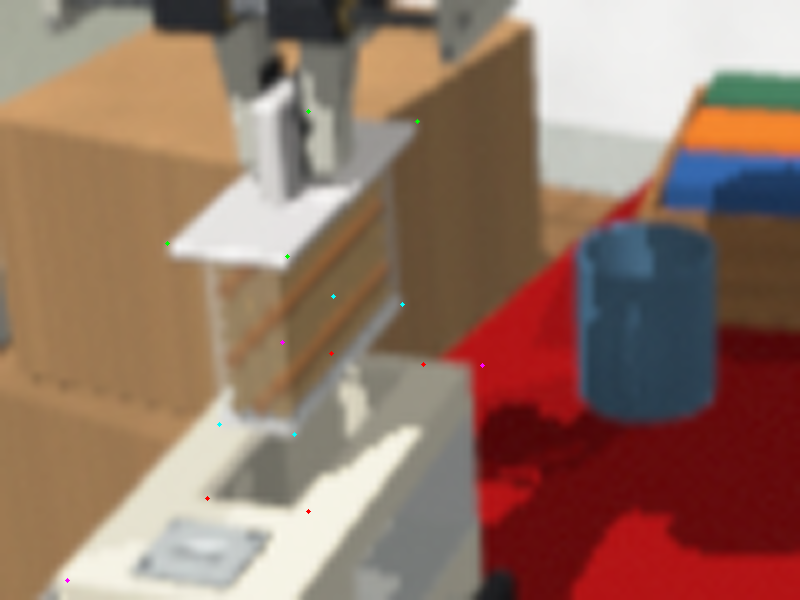

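Run:
```python
import cv2,numpy as np
t=cv2.imread("pics/top7.png")
a=cv2.resize(t[150:186,222:252],None,fx=13,fy=13,interpolation=cv2.INTER_NEAREST)
b=cv2.resize(t[140:176,272:302],None,fx=13,fy=13,interpolation=cv2.INTER_NEAREST)
j=np.hstack([a,b]).astype(float); j=np.clip((j-100)*255/155,0,255).astype(np.uint8)
j=(((j/255.)**3)*255).astype(np.uint8)
cv2.imwrite("pics/e7.png",j)
```

```text
(no output)
```

View pics/e7.png

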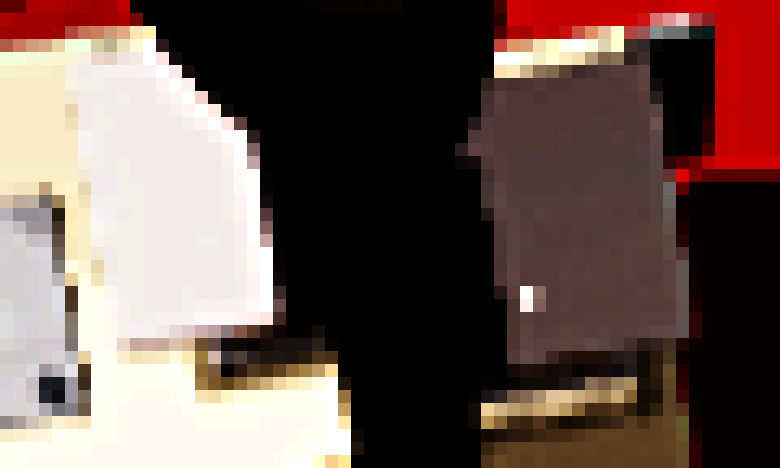

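```bash
python3 plan.py .6238 -.0112 .213 -1.410
```

```text
t 10.85 pos [ 0.6218 -0.012   0.2421] rot [ 3.1413e+00 -1.0000e-04 -1.4107e+00] F [ 0.   0.  -1.8] M [-0.01  0.11  0.  ] w 0.012
turn [ 0.0001 -0.     -0.0002] shift after [-0.001  -0.0042  0.0583] shift now [-0.001  -0.0042  0.0583] d [ 0.002   0.0008 -0.0291]
```

```bash
python3 -m inch '[[[-0.001,-0.004,0.02,0,0,0,1],[0,0,0.02,0,0,0,1],[0,0,0.016,0,0,0,1],[0,0,0,0,0,0,1],[0,0,0,0,0,0,1]]]'
python3 plan.py .6238 -.0112 .213 -1.410
python3 - <<'E'
from h import *
im=grab_frame("side")
cv2.imwrite("pics/g8s.png",cv2.resize(im[150:240,190:310],(800,600),interpolation=cv2.INTER_CUBIC))
E
```

```text
t: 11.35
eef_pos: [0.624, -0.0106, 0.2139]
ee_rot: [3.141, -0.0, -1.41]
force: [0.6, -0.7, -1.9]
width: 0.0117
t 11.35 pos [ 0.624  -0.0106  0.2139] rot [ 3.1409e+00 -3.0000e-04 -1.4099e+00] F [ 0.6 -0.7 -1.9] M [ 0.04  0.1  -0.01] w 0.0117
turn [ 0.0002 -0.0001  0.    ] shift after [0.0011 0.0005 0.0018] shift now [0.0011 0.0005 0.0018] d [-0.0002 -0.0006 -0.0009]
```

View pics/g8s.png

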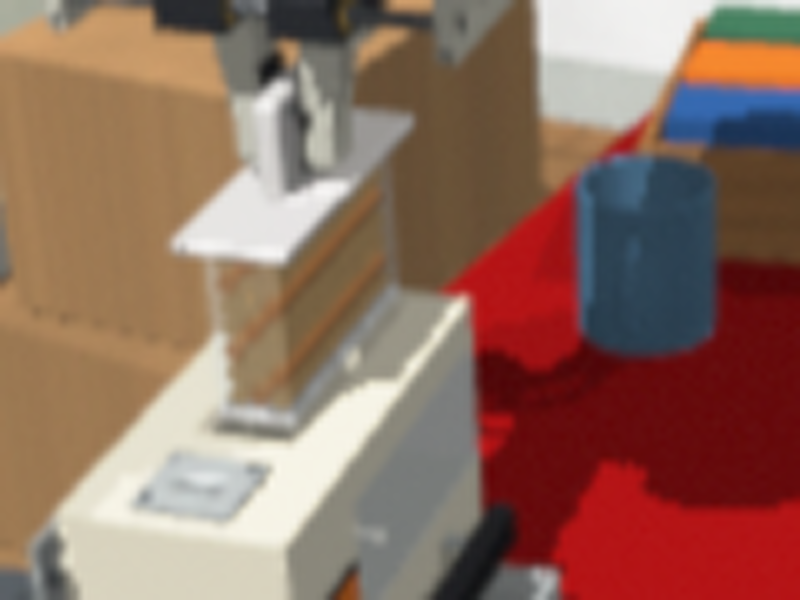

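The refill foot, (225–295, 415) in the crop, is centred over the well mouth. Lowering in small steps.

```bash
python3 -m inch '[[[0,0,0.006,0,0,0,1],[0,0,0.006,0,0,0,1],[0,0,0.006,0,0,0,1],[0,0,0.004,0,0,0,1],[0,0,0,0,0,0,1]]]'
python3 plan.py .6238 -.0112 .1291 -1.410
```

```text
t: 11.9
eef_pos: [0.6248, -0.0103, 0.2032]
ee_rot: [-3.14, 0.0, -1.41]
force: [3.9, 0.6, -2.7]
width: 0.0118
t 11.9 pos [ 0.6248 -0.0103  0.2032] rot [-3.1403e+00  1.0000e-04 -1.4099e+00] F [ 3.9  0.6 -2.7] M [ 0.04 -1.29 -0.12] w 0.0118
turn [-0.0004  0.      0.    ] shift after [0.0015 0.0022 0.1483] shift now [0.0015 0.0024 0.1483] d [-0.001  -0.0009 -0.0741]
```

```bash
python3 -m inch '[[[0,-0.004,0,0,0,0,1],[0,0,0.004,0,0,0,1],[0,0,0.004,0,0,0,1],[0,0,0.004,0,0,0,1],[0,0,0,0,0,0,1]]]'
python3 plan.py .6238 -.0112 .1291 -1.410
```

```text
t: 12.4
eef_pos: [0.6256, -0.0102, 0.1967]
ee_rot: [3.14, 0.0, -1.41]
force: [0.8, -0.8, -2.4]
width: 0.0117
t 12.4 pos [ 0.6256 -0.0102  0.1967] rot [ 3.1404  0.     -1.4099] F [ 0.8 -0.8 -2.4] M [ 0.02  0.13 -0.  ] w 0.0117
turn [0.0004 0.     0.    ] shift after [0.0014 0.004  0.1351] shift now [0.0014 0.0038 0.1351] d [-0.0018 -0.001  -0.0676]
```

```bash
python3 -m inch '[[[0,0,0.012,0,0,0,1],[0,0,0.015,0,0,0,1],[0,0,0.015,0,0,0,1],[0,0,0.015,0,0,0,1],[0,0,0.015,0,0,0,1],[0,0,0,0,0,0,1]]]'
python3 -m inch '[[[0,0,0.015,0,0,0,1],[0,0,0.015,0,0,0,1],[0,0,0.015,0,0,0,1],[0,0,0.010,0,0,0,1],[0,0,0,0,0,0,1]]]'
python3 plan.py .6256 -.0102 .1291 -1.410
```

```text
t: 13.0
eef_pos: [0.6253, -0.0102, 0.1596]
ee_rot: [3.139, 0.0, -1.41]
force: [0.0, -0.2, -1.7]
width: 0.0119
t: 13.5
eef_pos: [0.6255, -0.0102, 0.1327]
ee_rot: [3.14, -0.0, -1.41]
force: [-0.2, 0.3, -2.7]
width: 0.0115
t 13.5 pos [ 0.6255 -0.0102  0.1327] rot [ 3.1399 -0.     -1.41  ] F [-0.2  0.3 -2.7] M [-0.01  0.1  -0.01] w 0.0115
turn [ 0.0005 -0.      0.    ] shift after [-0.     -0.0002  0.0071] shift now [-0.     -0.0003  0.0071] d [ 0.0001  0.     -0.0036]
```

```bash
python3 -m inch '[[[0,0,0.004,0,0,0,1],[0,0,0.004,0,0,0,1],[0,0,0.002,0,0,0,1],[0,0,0,0,0,0,1]]]'
python3 - <<'E'
from h import *
im=grab_frame("side")
cv2.imwrite("pics/g9s.png",cv2.resize(im[150:240,190:310],(800,600),interpolation=cv2.INTER_CUBIC))
E
```

```text
t: 13.9
eef_pos: [0.6262, -0.0101, 0.1291]
ee_rot: [-3.141, -0.0, -1.41]
force: [-1.4, 0.8, -1.1]
width: 0.0117
```

View pics/g9s.png

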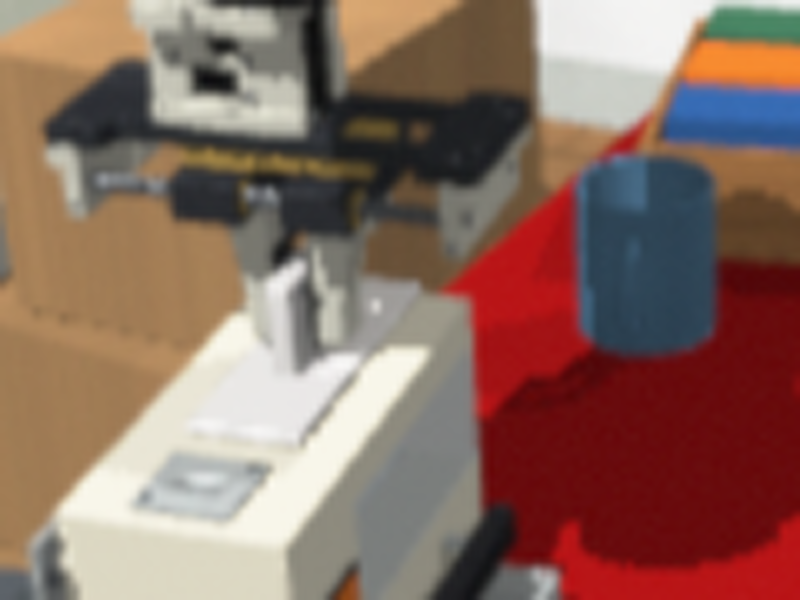

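```bash
python3 -m inch '[[[0,0,0.003,0,0,0,1],[0,0,0.003,0,0,0,1],[0,0,0,0,0,0,1],[0,0,0,0,0,0,1]]]'
```

```text
t: 14.35
eef_pos: [0.6264, -0.0101, 0.129]
ee_rot: [-3.139, -0.001, -1.409]
force: [-8.7, 1.6, 19.0]
width: 0.0117
```

```bash
python3 -m inch '[[[0,0,-0.006,0,0,0,1],[0,0,0,0,0,0,0.85],[0,0,0,0,0,0,0.7],[0,0,0,0,0,0,0.5],[0,0,0,0,0,0,0.3],[0,0,0,0,0,0,0.3],[0,0,-0.02,0,0,0,0.3],[0,0,-0.05,0,0,0,0],[0,0,-0.06,0,0,0,0],[0,0,-0.06,0,0,0,0],[0,0,-0.02,0,0,0,0],[0,0,0,0,0,0,0]]]' 10
python3 plan.py .3833 .3116 .16 -1.332
```

```text
t: 15.55
eef_pos: [0.6271, -0.01, 0.2363]
ee_rot: [-3.138, 0.0, -1.41]
force: [-0.8, -0.3, -0.6]
width: 0.0855
t 15.55 pos [ 0.6271 -0.01    0.2363] rot [-3.1375e+00  1.0000e-04 -1.4098e+00] F [-0.8 -0.3 -0.6] M [-0.01  0.16 -0.06] w 0.0855
turn [-0.0013 -0.     -0.0248] shift after [-0.7403  0.3216  0.1526] shift now [-0.7131  0.3788  0.1511] d [-0.2438  0.3216 -0.0763]
```

```bash
python3 -m inch '[[[0,0,0,-0.0013,0,-0.0248,0],[-0.046,0.02,0,0,0,0,0],[-0.046,0.02,0,0,0,0,0],[-0.046,0.02,0,0,0,0,0],[-0.046,0.02,0,0,0,0,0],[-0.046,0.02,0,0,0,0,0],[-0.046,0.02,0,0,0,0,0],[-0.046,0.02,0,0,0,0,0],[-0.046,0.02,0,0,0,0,0],[-0.046,0.02,0.01,0,0,0,0],[-0.046,0.02,0.02,0,0,0,0],[-0.046,0.02,0.02,0,0,0,0],[-0.046,0.02,0.02,0,0,0,0],[-0.046,0.02,0.02,0,0,0,0],[-0.046,0.02,0.02,0,0,0,0],[-0.046,0.02,0.02,0,0,0,0],[-0.05,0.021,0.02,0,0,0,0],[0,0,0,0,0,0,0],[0,0,0,0,0,0,0]]]'
python3 plan.py .3833 .3116 .06 -1.332
python3 - <<'E'
from h import *
im=grab_frame("side");tp=grab_frame("top")
cv2.imwrite("pics/side10.png",im);cv2.imwrite("pics/top10.png",tp)
cv2.imwrite("pics/g10s.png",cv2.resize(im[240:390,170:370],(800,600),interpolation=cv2.INTER_CUBIC))
cv2.imwrite("pics/g10t.png",cv2.resize(tp[130:310,80:320],(800,600),interpolation=cv2.INTER_CUBIC))
E
```

```text
t: 17.45
eef_pos: [0.3815, 0.311, 0.1584]
ee_rot: [3.136, -0.001, -1.331]
force: [0.4, -0.5, -0.5]
width: 0.0876
t 17.45 pos [0.3815 0.311  0.1584] rot [ 3.1359e+00 -1.4000e-03 -1.3306e+00] F [ 0.4 -0.5 -0.5] M [ 0.03  0.1  -0.03] w 0.0876
turn [ 0.0018 -0.0004  0.0005] shift after [-0.0004 -0.0037  0.1968] shift now [-0.0006 -0.0049  0.1968] d [ 0.0018  0.0006 -0.0984]
```

View pics/g10s.png

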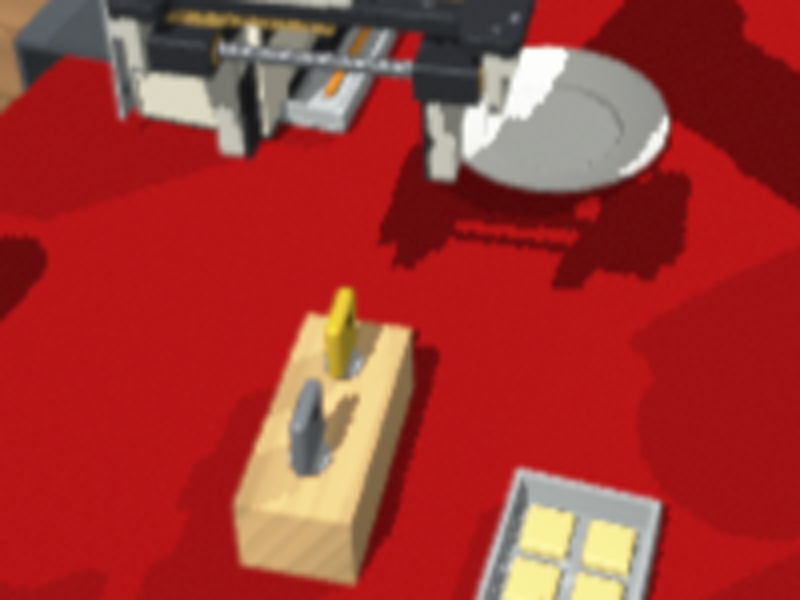

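View pics/g10t.png

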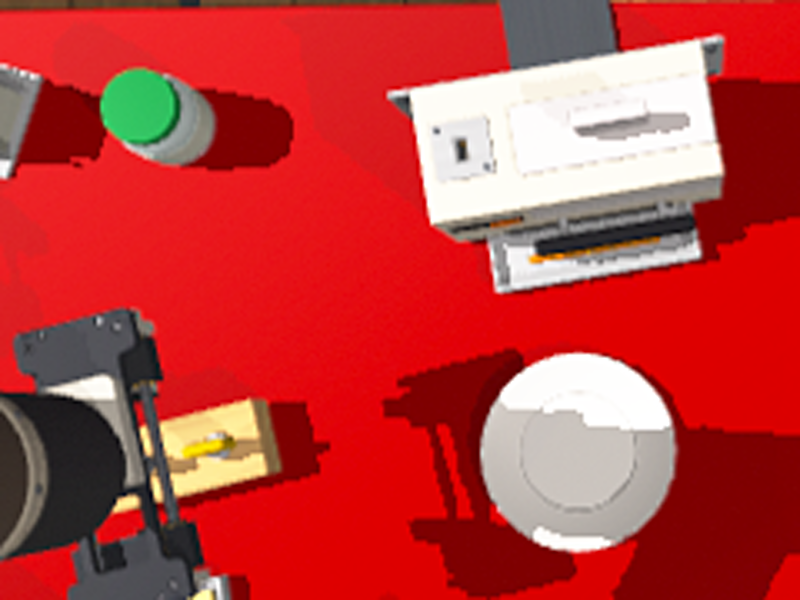

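Run:
```python
from ov import *
p=np.array([.3815,.311,.1584]); psi=-1.3306
G=[]
for dz,col in((.0,(255,0,255)),(.027,(0,255,0)),(.035,(255,255,0))):
    pts=[]
    for ty in(-.044,.044):
        for tx in(-.0095,.0095):
            pts.append(p+[tx*np.cos(psi)+ty*np.sin(psi),tx*np.sin(psi)-ty*np.cos(psi),dz])
    G.append((np.array(pts),col))
key=[[.3833,.3116,.088],[.3833,.3116,.05]]
c,s=np.cos(.2388),np.sin(.2388)
kx=[[.3833-s*e,.3116+c*e,.088] for e in(-.017,.017)]+[[.3833-s*e,.3116+c*e,.05] for e in(-.017,.017)]
G.append((kx,(0,0,255)))
ov("side",cv2.imread("pics/side10.png"),G,(180,240,300,330),"pics/o10s.png")
ov("top",cv2.imread("pics/top10.png"),G,(80,210,200,300),"pics/o10t.png")
```

```text
(no output)
```

View pics/o10s.png

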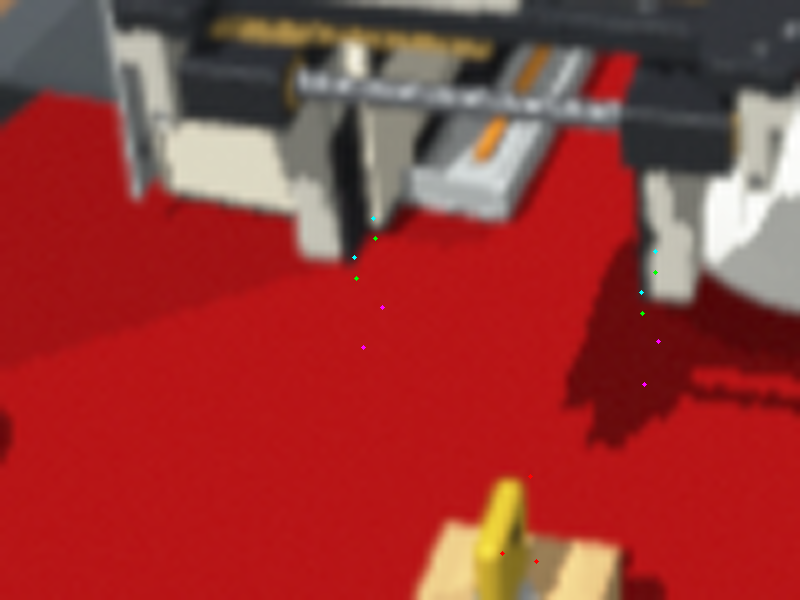

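View pics/o10t.png

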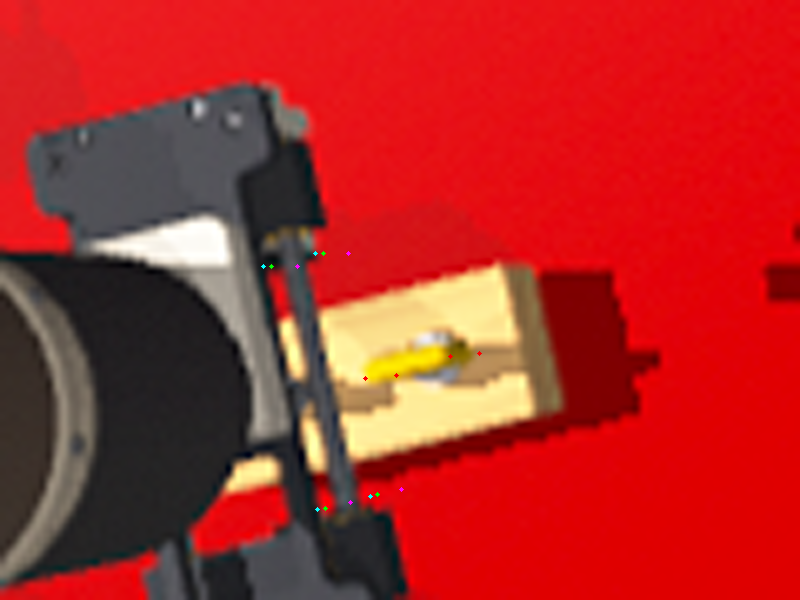

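Run:
```python
from ov import *
key=np.array([.3833,.3116]);c,s=np.cos(.2388),np.sin(.2388)
def bow(dx,dy):
    L=[(a,b,z) for a in(-.005,.005) for b in(-.017,.017) for z in(.05,.088)]
    return rz((.3833+dx,.3116+dy,0),.2388,L)
G=[(bow(0,0),(0,0,255)),(bow(.004,0),(0,255,0))]
ov("side",cv2.imread("pics/side0.png"),G,(230,300,286,342),"pics/o11s.png")
ov("top",cv2.imread("pics/top0.png"),G,(112,245,168,287),"pics/o11t.png")
for n,b in(("side",(235,300,275,345)),("top",(110,245,170,290))):
    im=cv2.imread(f"pics/{n}0.png").astype(int);B,Gg,Rr=[im[...,i] for i in range(3)]
    m=(Rr-B>110)&(Gg-B>80); m[:b[1]]=0;m[b[3]:]=0;m[:,:b[0]]=0;m[:,b[2]:]=0
    ys,xs=np.where(m); print(n,len(xs),xs.mean(),ys.mean(),xs.min(),xs.max(),ys.min(),ys.max(), proj(n,[.3833,.3116,.069]))
    if n=="side":a=(xs.mean(),ys.mean())
    else: print(tri(a,(xs.mean(),ys.mean())),onz("top",(xs.mean(),ys.mean()),.069),onz("top",(xs.mean(),ys.mean()),.075))
```

```text
side 83 253.50602409638554 322.0722891566265 251 257 312 333 [[257.50744456 323.13985654]]
top 479 132.69311064718164 267.3507306889353 110 158 251 282 [[142.98064657 264.37872837]]
(array([0.37828432, 0.33152792, 0.09264516]), np.float64(3.8130182342853995)) [0.37584798 0.33840838 0.069     ] [0.37603531 0.33643493 0.075     ]
```

View pics/o11s.png

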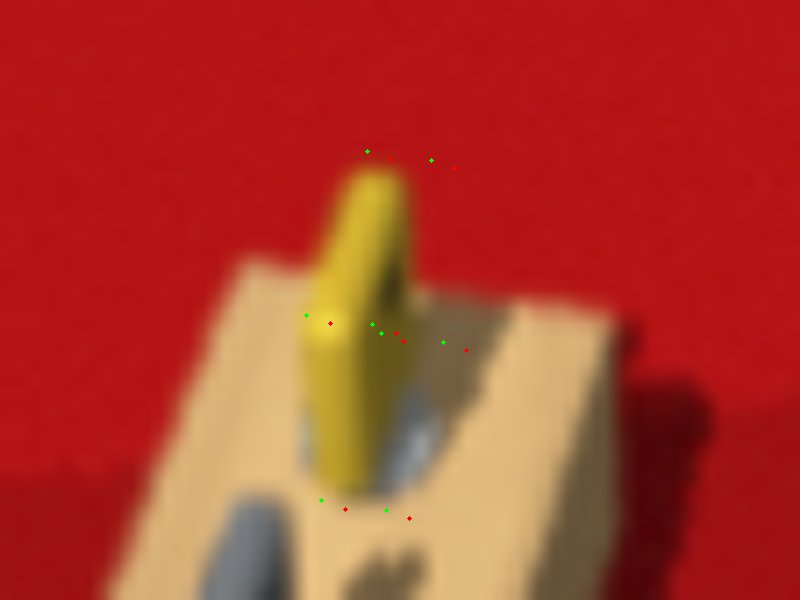

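View pics/o11t.png

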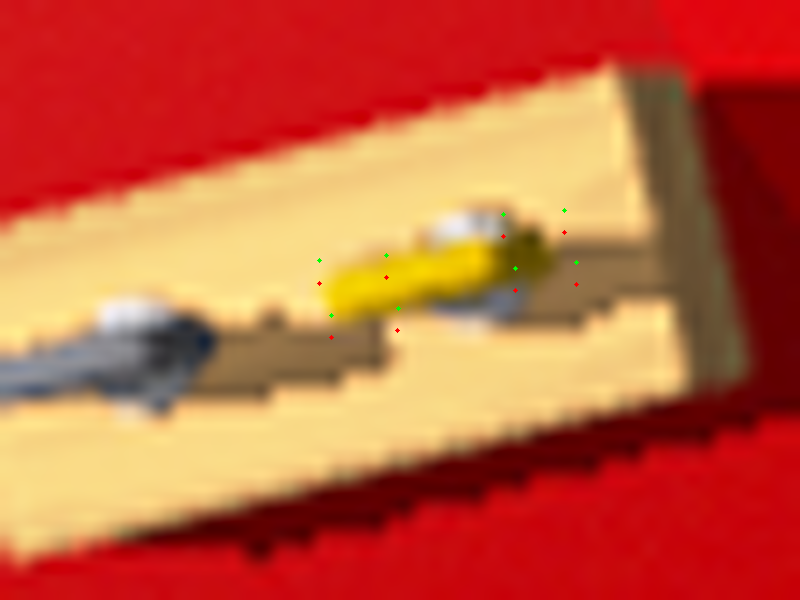

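```bash
python3 plan.py .3863 .3120 .06 -1.332
```

```text
t 17.55 pos [0.3823 0.3108 0.1592] rot [ 3.1370e+00 -4.0000e-04 -1.3321e+00] F [-0.6 -0.1 -0.6] M [-0.    0.06  0.01] w 0.0876
turn [ 0.0015 -0.0001 -0.    ] shift after [-0.0004 -0.0083  0.1983] shift now [-0.0005 -0.0092  0.1983] d [ 0.004   0.0012 -0.0992]
```

```bash
python3 -m inch '[[[-0.0005,-0.0085,0,0.0015,0,0,0],[0,0,0.04,0,0,0,0],[0,0,0.04,0,0,0,0],[0,0,0.04,0,0,0,0],[0,0,0.04,0,0,0,0],[0,0,0.036,0,0,0,0],[0,0,0,0,0,0,0.2],[0,0,0,0,0,0,0.3]]]'
python3 plan.py .3863 .3120 .025 -1.332
python3 - <<'E'
from h import *
im=grab_frame("side");tp=grab_frame("top")
cv2.imwrite("pics/side12.png",im)
cv2.imwrite("pics/g12s.png",cv2.resize(im[270:360,200:320],(800,600),interpolation=cv2.INTER_CUBIC))
E
```

```text
t: 18.35
eef_pos: [0.387, 0.3123, 0.0618]
ee_rot: [-3.141, -0.0, -1.333]
force: [1.2, -0.3, 0.3]
width: 0.077
t 18.35 pos [0.387  0.3123 0.0618] rot [-3.1409e+00 -3.0000e-04 -1.3326e+00] F [ 1.2 -0.3  0.3] M [0.1  0.05 0.  ] w 0.077
turn [-0.0002 -0.0001 -0.0002] shift after [0.0003 0.0015 0.0736] shift now [0.0003 0.0016 0.0736] d [-0.0007 -0.0003 -0.0368]
```

View pics/g12s.png

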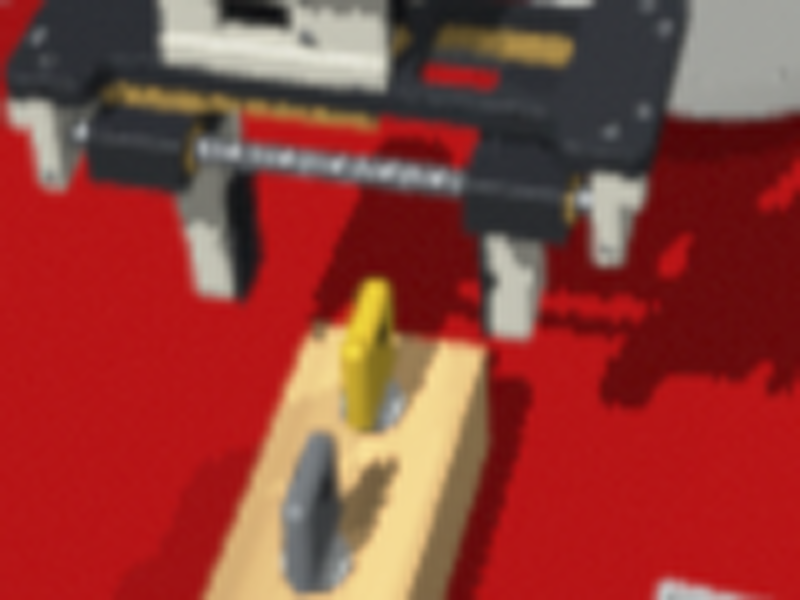

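```bash
python3 -m inch '[[[0,0,0.03,0,0,0,0.3],[0,0,0.03,0,0,0,0.4],[0,0,0.012,0,0,0,0.5],[0,0,0,0,0,0,0.6],[0,0,0,0,0,0,0.7],[0,0,0,0,0,0,0.72],[0,0,0,0,0,0,0.72]]]' 5
python3 - <<'E'
from h import *
im=grab_frame("side");tp=grab_frame("top")
cv2.imwrite("pics/g13s.png",cv2.resize(im[270:360,200:320],(800,600),interpolation=cv2.INTER_CUBIC))
cv2.imwrite("pics/g13t.png",cv2.resize(tp[220:310,70:190],(800,600),interpolation=cv2.INTER_CUBIC))
E
```

```text
t: 19.15
eef_pos: [0.3867, 0.3131, 0.0261]
ee_rot: [-3.14, 0.001, -1.332]
force: [0.1, -0.2, -0.8]
width: 0.0253
```

View pics/g13s.png

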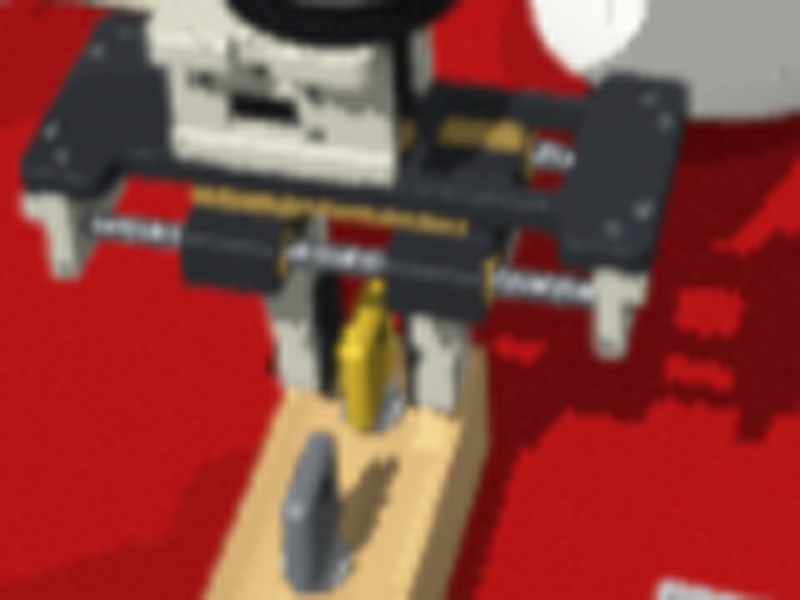

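View pics/g13t.png

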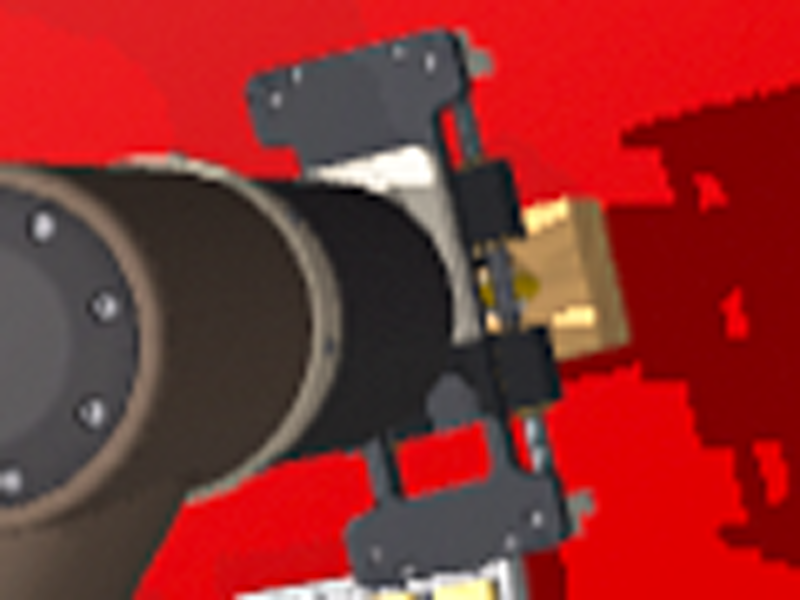

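```bash
python3 -m inch '[[[0,0,0,0,0,0,0.8],[0,0,0,0,0,0,0.85],[0,0,0,0,0,0,0.9],[0,0,0,0,0,0,1],[0,0,0,0,0,0,1],[0,0,0,0,0,0,1]]]' 5
python3 plan.py .3867 .3131 .0261 -1.332
```

```text
t: 19.85
eef_pos: [0.3869, 0.3131, 0.0257]
ee_rot: [-3.14, 0.001, -1.332]
force: [4.2, 0.1, 0.4]
width: 0.0109
t 19.85 pos [0.3869 0.3131 0.0257] rot [-3.1401e+00  7.0000e-04 -1.3318e+00] F [4.2 0.1 0.4] M [ 0.19 -1.52 -0.01] w 0.0109
turn [-0.0005  0.0002  0.0001] shift after [-0.0002  0.0004 -0.0008] shift now [-0.0002  0.0004 -0.0008] d [-0.0002  0.      0.0004]
```

```bash
python3 -m inch '[[[0,-0.003,0,0,0,0,1],[0,0,0,0,0,0,1],[0,0,0,0,0,0,1]]]' 5
python3 plan.py .3867 .3131 .0261 -1.332
```

```text
t: 20.15
eef_pos: [0.388, 0.3132, 0.0255]
ee_rot: [-3.141, 0.0, -1.332]
force: [2.7, 1.4, -1.2]
width: 0.0098
t 20.15 pos [0.388  0.3132 0.0255] rot [-3.1408e+00  4.0000e-04 -1.3320e+00] F [ 2.7  1.4 -1.2] M [ 0.38 -1.14  0.03] w 0.0098
turn [-0.0003  0.0001  0.    ] shift after [-0.0005  0.0026 -0.0013] shift now [-0.0005  0.0026 -0.0013] d [-0.0013 -0.0001  0.0006]
```

```bash
python3 -m inch '[[[0,-0.003,0,0,0,0,1],[0,0,0,0,0,0,1],[0,0,0,0,0,0,1]]]' 5
python3 plan.py .3867 .3131 .0261 -1.332
```

```text
t: 20.45
eef_pos: [0.3889, 0.3128, 0.0252]
ee_rot: [3.141, -0.0, -1.332]
force: [0.2, 0.3, -0.1]
width: 0.0099
t 20.45 pos [0.3889 0.3128 0.0252] rot [ 3.1413e+00 -5.0000e-04 -1.3322e+00] F [ 0.2  0.3 -0.1] M [0.05 0.09 0.01] w 0.0099
turn [ 0.0001 -0.0001 -0.0001] shift after [-0.0016  0.0042 -0.0018] shift now [-0.0016  0.0042 -0.0018] d [-0.0022  0.0003  0.0009]
```

```bash
python3 -m inch '[[[0,0,0,0,0,0,0.8],[0,0,0,0,0,0,0.8],[0,0,0,0,0,0,1],[0,0,0,0,0,0,1],[0,0,0,0,0,0,1],[0,0,0,0,0,0,1]]]' 35
python3 plan.py .3867 .3131 .0261 -1.332
```

```text
t: 21.05
eef_pos: [0.3893, 0.3133, 0.0254]
ee_rot: [-3.141, 0.0, -1.332]
force: [-0.5, -0.0, 0.7]
width: 0.0096
t 21.05 pos [0.3893 0.3133 0.0254] rot [-3.1411e+00  1.0000e-04 -1.3320e+00] F [-0.5 -0.   0.7] M [-0.03  0.16 -0.06] w 0.0096
turn [-0.0002  0.     -0.    ] shift after [-0.0009  0.0052 -0.0013] shift now [-0.0009  0.0052 -0.0013] d [-0.0026 -0.0002  0.0007]
```

```bash
python3 -m inch '[[[0,0,-0.01,0,0,0,1],[0,0,-0.02,0,0,0,1],[0,0,-0.03,0,0,0,1],[0,0,-0.04,0,0,0,1],[0,0,-0.05,0,0,0,1],[0,0,-0.05,0,0,0,1],[0,0,-0.05,0,0,0,1],[0,0,-0.05,0,0,0,1],[0,0,-0.04,0,0,0,1],[0,0,-0.015,0,0,0,1],[0,0,0,0,0,0,1]]]'
python3 -m inch '[[[0,0,0,0,0,-0.0396,1],[0,0,0,0,0,-0.0396,1],[0,0,0,0,0,-0.0396,1],[0,0,0,0,0,-0.0396,1],[0,0,0,0,0,-0.0396,1],[0,0,0,0,0,-0.0396,1],[0,0,0,0,0,-0.0396,1],[0,0,0,0,0,-0.0396,1],[0,0,0,0,0,-0.0396,1],[0,0,0,0,0,-0.0396,1],[0,0,0,0,0,-0.0396,1],[0,0,0,0,0,-0.0396,1],[0,0,0,0,0,0,1],[0,0,0,0,0,0,1]]]'
python3 plan.py .6078 .1016 .20 .160
python3 - <<'E'
from h import *
im=grab_frame("side")
cv2.imwrite("pics/g14s.png",cv2.resize(im[210:360,170:370],(800,600),interpolation=cv2.INTER_CUBIC))
E
```

```text
t: 22.15
eef_pos: [0.3895, 0.3137, 0.2043]
ee_rot: [-3.139, 0.002, -1.332]
force: [0.3, 0.2, -0.9]
width: 0.0099
t: 23.55
eef_pos: [0.3889, 0.3128, 0.2021]
ee_rot: [3.141, 0.001, 0.157]
force: [-0.2, 0.1, -0.3]
width: 0.0099
t 23.55 pos [0.3889 0.3128 0.2021] rot [3.1407e+00 5.0000e-04 1.5720e-01] F [-0.2  0.1 -0.3] M [-0.1   0.12 -0.02] w 0.0099
turn [ 0.0003  0.0002 -0.0009] shift after [0.3648 0.4868 0.0041] shift now [0.3662 0.4858 0.0044] d [ 0.2189 -0.2112 -0.0021]
```

View pics/g14s.png

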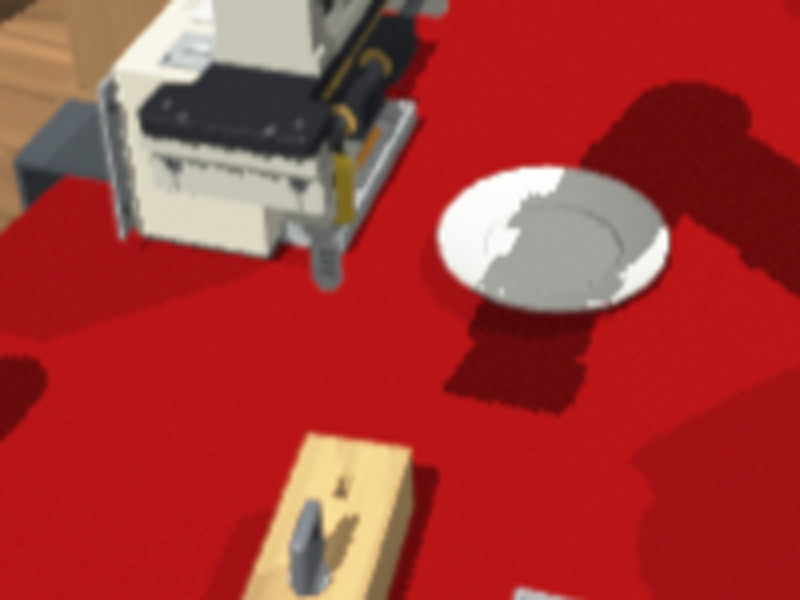

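```bash
python3 -m inch '[[[0.02,0.027,0,0,0,-0.0009,1],[0.03,0.04,0,0,0,0,1],[0.03,0.04,0,0,0,0,1],[0.03,0.04,0,0,0,0,1],[0.03,0.04,0,0,0,0,1],[0.03,0.04,0,0,0,0,1],[0.03,0.04,0,0,0,0,1],[0.03,0.04,0,0,0,0,1],[0.03,0.04,0,0,0,0,1],[0.03,0.04,0,0,0,0,1],[0.03,0.04,0,0,0,0,1],[0.03,0.04,0,0,0,0,1],[0.015,0.02,0,0,0,0,1],[0,0,0,0,0,0,1],[0,0,0,0,0,0,1]]]'
python3 plan.py .6078 .1016 .185 .160
python3 - <<'E'
from h import *
im=grab_frame("side");tp=grab_frame("top")
cv2.imwrite("pics/side15.png",im);cv2.imwrite("pics/top15.png",tp)
cv2.imwrite("pics/g15s.png",cv2.resize(im[155:245,170:290],(800,600),interpolation=cv2.INTER_CUBIC))
cv2.imwrite("pics/g15t.png",cv2.resize(tp[120:210,180:300],(800,600),interpolation=cv2.INTER_CUBIC))
E
```

```text
t: 25.1
eef_pos: [0.6086, 0.1028, 0.2026]
ee_rot: [-3.141, 0.0, 0.162]
force: [0.3, -0.6, 0.4]
width: 0.0099
t 25.1 pos [0.6086 0.1028 0.2026] rot [-3.1413e+00  1.0000e-04  1.6210e-01] F [ 0.3 -0.6  0.4] M [-0.1   0.16 -0.03] w 0.0099
turn [-0.0001  0.      0.0007] shift after [-0.002   0.0021  0.0352] shift now [-0.002   0.0021  0.0352] d [-0.0008 -0.0012 -0.0176]
```

View pics/g15s.png

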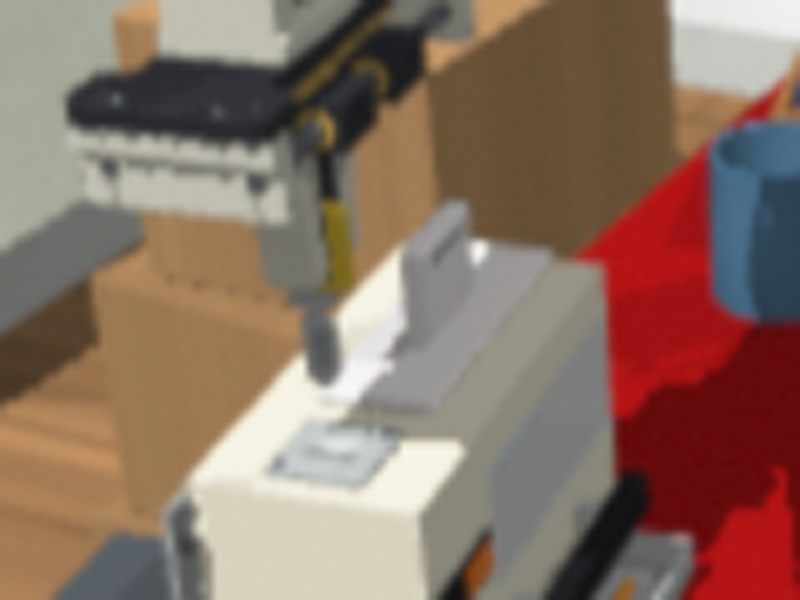

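View pics/g15t.png

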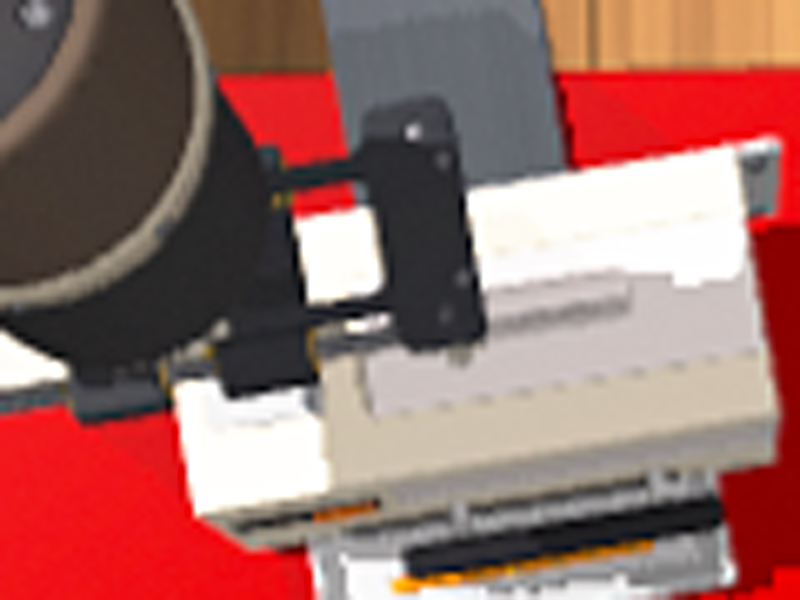

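```bash
python3 -m inch '[[[-0.003,0.001,0.02,0,0,0.0007,1],[0,0,0.02,0,0,0,1],[0,0,0.012,0,0,0,1],[0,0,0,0,0,0,1],[0,0,0,0,0,0,1]]]'
python3 plan.py .6078 .1016 .176 .160
python3 - <<'E'
from h import *
im=grab_frame("side")
cv2.imwrite("pics/side16.png",im)
a=im[205:238,195:239]; b=cv2.imread("pics/side0.png")[205:238,195:239]
cv2.imwrite("pics/g16s.png",np.hstack([cv2.resize(x,(396,297),interpolation=cv2.INTER_CUBIC) for x in(a,b)]))
E
```

```text
t: 25.7
eef_pos: [0.6076, 0.102, 0.1768]
ee_rot: [3.141, -0.0, 0.162]
force: [0.8, 0.5, -0.2]
width: 0.01
t 25.7 pos [0.6076 0.102  0.1768] rot [ 3.1414e+00 -2.0000e-04  1.6180e-01] F [ 0.8  0.5 -0.2] M [-0.11  0.1  -0.01] w 0.01
turn [ 0.     -0.0001  0.0006] shift after [0.0003 0.0009 0.0016] shift now [0.0003 0.0009 0.0016] d [ 0.0002 -0.0004 -0.0008]
```

View pics/g16s.png

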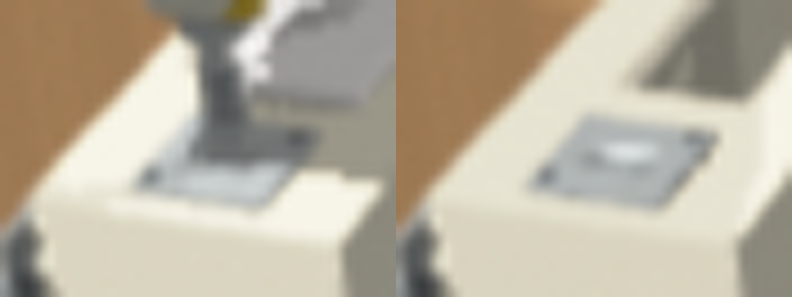

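Run:
```python
from h import *
im=cv2.imread("pics/side16.png");b=cv2.imread("pics/side0.png")
def z(x): return cv2.resize(x[195:240,196:226],(400,600),interpolation=cv2.INTER_NEAREST)
cv2.imwrite("pics/g17.png",np.hstack([z(im),z(b)]))
print(proj("side",[[.6174-.0124,.1020,.153],[.6078,.1016,.153],[.6076,.102,.1579]]))
```

```text
[[221.12553691 222.0958356 ]
 [220.33842084 221.81209398]
 [220.13840139 220.34179819]]
```

View pics/g17.png

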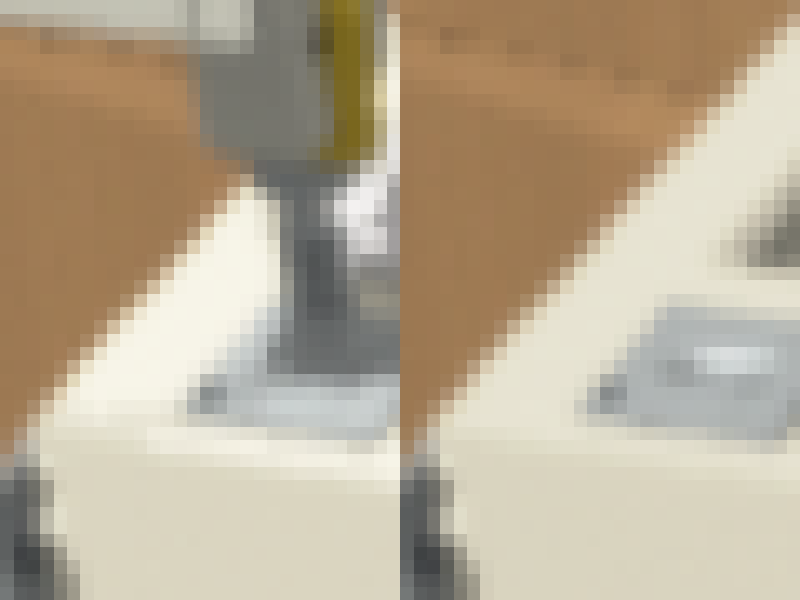

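```bash
python3 -m inch '[[[0,0,0.004,0,0,0,1],[0,0,0.004,0,0,0,1],[0,0,0.003,0,0,0,1],[0,0,0,0,0,0,1]]]'
python3 plan.py .6078 .1016 .1334 .160
```

```text
t: 26.15
eef_pos: [0.6075, 0.102, 0.1713]
ee_rot: [-3.141, -0.0, 0.161]
force: [-0.2, 0.5, -0.8]
width: 0.0099
t 26.15 pos [0.6075 0.102  0.1713] rot [-3.1414e+00 -3.0000e-04  1.6140e-01] F [-0.2  0.5 -0.8] M [-0.11  0.12 -0.01] w 0.0099
turn [-0.0001 -0.0001  0.0005] shift after [0.0005 0.0008 0.0757] shift now [0.0005 0.0008 0.0757] d [ 0.0003 -0.0004 -0.0379]
```

```bash
python3 -m inch '[[[0,0,0.003,0,0,0,1],[0,0,0.003,0,0,0,1],[0,0,0,0,0,0,1]]]'
python3 -m inch '[[[0,0,0.002,0,0,0,1],[0,0,0.002,0,0,0,1],[0,0,0,0,0,0,1]]]'
python3 plan.py .6078 .1016 .1334 .160
```

```text
t: 26.45
eef_pos: [0.6074, 0.102, 0.1682]
ee_rot: [-3.141, -0.0, 0.162]
force: [0.4, 0.4, -0.3]
width: 0.0096
t: 26.75
eef_pos: [0.6075, 0.102, 0.1663]
ee_rot: [-3.141, -0.0, 0.162]
force: [0.3, 0.9, -1.0]
width: 0.0102
t 26.75 pos [0.6075 0.102  0.1663] rot [-3.1414e+00 -4.0000e-04  1.6150e-01] F [ 0.3  0.9 -1. ] M [-0.06  0.07  0.05] w 0.0102
turn [-0.0001 -0.0001  0.0005] shift after [0.0004 0.0009 0.0659] shift now [0.0004 0.0009 0.0659] d [ 0.0003 -0.0004 -0.0329]
```

```bash
python3 -m inch '[[[0,0,0.004,0,0,0,1],[0,0,0.004,0,0,0,1],[0,0,0.004,0,0,0,1],[0,0,0.004,0,0,0,1],[0,0,0,0,0,0,1]]]'
python3 plan.py .6078 .1016 .1334 .160
```

```text
t: 27.25
eef_pos: [0.6079, 0.1021, 0.1583]
ee_rot: [-3.141, -0.001, 0.162]
force: [2.0, 1.2, -1.0]
width: 0.0101
t 27.25 pos [0.6079 0.1021 0.1583] rot [-3.1414e+00 -1.0000e-03  1.6160e-01] F [ 2.   1.2 -1. ] M [ 0.01 -0.59 -0.03] w 0.0101
turn [-0.0001 -0.0003  0.0005] shift after [-0.0003  0.001   0.0498] shift now [-0.0003  0.001   0.0498] d [-0.0001 -0.0005 -0.0249]
```

```bash
python3 -m inch '[[[0.001,-0.0008,0.003,0,0,0,1],[0,0,0.003,0,0,0,1],[0,0,0.003,0,0,0,1],[0,0,0,0,0,0,1]]]'
python3 plan.py .6078 .1016 .1334 .160
```

```text
t: 27.65
eef_pos: [0.6079, 0.1025, 0.154]
ee_rot: [-3.141, -0.0, 0.162]
force: [-0.1, -0.1, -0.1]
width: 0.0099
t 27.65 pos [0.6079 0.1025 0.154 ] rot [-3.1415e+00 -3.0000e-04  1.6160e-01] F [-0.1 -0.1 -0.1] M [-0.09  0.14  0.04] w 0.0099
turn [-0.     -0.0001  0.0005] shift after [-0.0005  0.0016  0.0411] shift now [-0.0005  0.0017  0.0411] d [-0.0001 -0.0009 -0.0206]
```

Forces are balanced and the tip is at the first pin. Now rocking with a light push.

```bash
python3 -m inch '[[[0,0,0.001,0,0,0.011,1],[0,0,0.001,0,0,0.011,1],[0,0,0.001,0,0,0.011,1],[0,0,0.0005,0,0,-0.011,1],[0,0,0.0005,0,0,-0.011,1],[0,0,0.0005,0,0,-0.011,1]]]'
python3 plan.py .6078 .1016 .1334 .160
```

```text
t: 28.25
eef_pos: [0.6082, 0.1025, 0.1534]
ee_rot: [3.142, -0.002, 0.163]
force: [-3.6, -0.6, 11.2]
width: 0.0093
t 28.25 pos [0.6082 0.1025 0.1534] rot [ 3.1416e+00 -1.7000e-03  1.6350e-01] F [-3.6 -0.6 11.2] M [-0.21  1.81  0.04] w 0.0093
turn [ 0.     -0.0006  0.0011] shift after [-0.001   0.0016  0.0401] shift now [-0.0011  0.0016  0.0401] d [-0.0004 -0.0009 -0.02  ]
```

```bash
python3 -m inch '[[[0,0,-0.0006,0,0,-0.011,1],[0,0,0,0,0,-0.011,1],[0,0,0,0,0,-0.011,1],[0,0,0,0,0,0,1]]]'
python3 -m inch '[[[0,0,0,0,0,0.011,1],[0,0,0,0,0,0.011,1],[0,0,0,0,0,0.011,1],[0,0,0,0,0,0.011,1],[0,0,0,0,0,0.011,1],[0,0,0,0,0,0.011,1],[0,0,0,0,0,0,1]]]'
```

```text
t: 28.65
eef_pos: [0.608, 0.1025, 0.1529]
ee_rot: [-3.141, -0.001, 0.267]
force: [-1.1, -0.9, 3.7]
width: 0.0095
t: 29.35
eef_pos: [0.608, 0.1023, 0.1526]
ee_rot: [-3.142, -0.001, 0.057]
force: [-1.5, -0.3, 5.3]
width: 0.0097
```

```bash
python3 -m inch '[[[0,0,0.001,0,0,-0.011,1],[0,0,0,0,0,-0.011,1],[0,0,0.0005,0,0,-0.011,1],[0,0,0,0,0,-0.011,1],[0,0,0.0005,0,0,-0.011,1],[0,0,0,0,0,-0.011,1],[0,0,0,0,0,-0.003,1]]]'
python3 -m inch '[[[0,0,0.0005,0,0,0.011,1],[0,0,0.0005,0,0,0.011,1],[0,0,0,0,0,0.011,1],[0,0,0.0005,0,0,0.011,1],[0,0,0,0,0,0.011,1],[0,0,0.0005,0,0,0.011,1],[0,0,0,0,0,0.003,1]]]'
```

```text
t: 30.05
eef_pos: [0.608, 0.1024, 0.1511]
ee_rot: [-3.142, -0.001, 0.276]
force: [0.6, -0.2, 2.3]
width: 0.0098
t: 30.75
eef_pos: [0.608, 0.1027, 0.1499]
ee_rot: [-3.141, -0.0, 0.057]
force: [-0.4, 1.0, 1.5]
width: 0.0102
```

```bash
python3 -m inch '[[[0,0,0.002,0,0,-0.011,1],[0,0,0.002,0,0,-0.011,1],[0,0,0.002,0,0,-0.011,1],[0,0,0.002,0,0,-0.011,1],[0,0,0.001,0,0,-0.011,1],[0,0,0.001,0,0,-0.011,1],[0,0,0,0,0,0,1]]]'
python3 -m inch '[[[0,0,0.002,0,0,0.011,1],[0,0,0.001,0,0,0.011,1],[0,0,0.001,0,0,0.011,1],[0,0,0.001,0,0,0.011,1],[0,0,0.001,0,0,0.011,1],[0,0,0.001,0,0,0.011,1],[0,0,0,0,0,0,1]]]'
```

```text
t: 31.45
eef_pos: [0.6083, 0.1025, 0.1455]
ee_rot: [3.141, -0.001, 0.266]
force: [-0.9, -0.8, 4.8]
width: 0.0098
t: 32.15
eef_pos: [0.6089, 0.1027, 0.1423]
ee_rot: [-3.141, -0.003, 0.056]
force: [-0.4, -0.5, 4.5]
width: 0.0098
```

```bash
python3 -m inch '[[[0,0,0.001,0,0,-0.011,1],[0,0,0.0005,0,0,-0.011,1],[0,0,0.0005,0,0,-0.011,1],[0,0,0.0005,0,0,-0.011,1],[0,0,0.0005,0,0,-0.011,1],[0,0,0.0005,0,0,-0.011,1],[0,0,0,0,0,0,1]]]'
python3 -m inch '[[[0,0,0.001,0,0,0.011,1],[0,0,0.0005,0,0,0.011,1],[0,0,0.0005,0,0,0.011,1],[0,0,0.0005,0,0,0.011,1],[0,0,0.0005,0,0,0.011,1],[0,0,0.0005,0,0,0.011,1],[0,0,0,0,0,0,1]]]'
```

```text
t: 32.85
eef_pos: [0.6087, 0.1026, 0.1398]
ee_rot: [-3.142, -0.002, 0.266]
force: [2.9, -1.0, -0.1]
width: 0.01
t: 33.55
eef_pos: [0.6087, 0.1028, 0.1382]
ee_rot: [-3.141, -0.002, 0.056]
force: [2.6, 1.3, -0.6]
width: 0.0099
```

```bash
python3 -m inch '[[[0.0005,0,0.001,0,0,-0.011,1],[0,0,0.001,0,0,-0.011,1],[0,0,0.002,0,0,-0.011,1],[0,0,0.002,0,0,0,1],[0,0,0.002,0,0,0,1],[0,0,0.002,0,0,0,1],[0,0,0,0,0,0,1]]]'
python3 plan.py .608 .1026 .1334 .160
```

```text
t: 34.25
eef_pos: [0.6088, 0.1027, 0.1336]
ee_rot: [-3.141, -0.002, 0.161]
force: [1.8, 1.1, 3.1]
width: 0.0099
t 34.25 pos [0.6088 0.1027 0.1336] rot [-3.1414e+00 -1.6000e-03  1.6130e-01] F [1.8 1.1 3.1] M [ 0.16 -0.82  0.04] w 0.0099
turn [-0.0001 -0.0005  0.0004] shift after [-0.0015 -0.0001  0.0003] shift now [-0.0015 -0.0001  0.0003] d [-0.0008 -0.0001 -0.0002]
```

```bash
python3 -m inch '[[[0.0005,0,0.001,0,0,0,1],[0,0,0.001,0,0,0,1],[0,0,0.001,0,0,0,1],[0,0,0,0,0,0,1]]]'
python3 plan.py .608 .1026 .1334 .160
python3 - <<'E'
from h import *
im=grab_frame("side")
cv2.imwrite("pics/g18s.png",cv2.resize(im[175:265,180:300],(800,600),interpolation=cv2.INTER_CUBIC))
E
```

```text
t: 34.65
eef_pos: [0.6088, 0.1027, 0.1334]
ee_rot: [-3.141, -0.002, 0.162]
force: [-2.2, 0.9, 13.6]
width: 0.0095
t 34.65 pos [0.6088 0.1027 0.1334] rot [-3.1414e+00 -2.1000e-03  1.6180e-01] F [-2.2  0.9 13.6] M [0.38 0.96 0.01] w 0.0095
turn [-0.     -0.0007  0.0006] shift after [-0.0016 -0.0001 -0.    ] shift now [-0.0016 -0.0001 -0.    ] d [-0.0008 -0.0001  0.    ]
```

View pics/g18s.png

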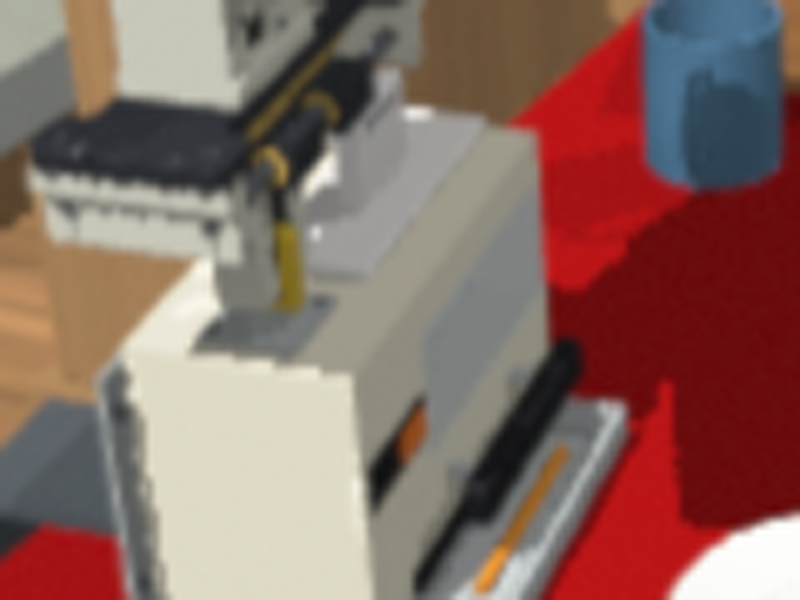

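```bash
python3 -m inch '[[[0,0,-0.001,0,0,0.02,1],[0,0,0,0,0,0.03,1],[0,0,0,0,0,0.03,1],[0,0,0,0,0,0.03,1],[0,0,0,0,0,0.03,1],[0,0,0,0,0,0.03,1],[0,0,0,0,0,0.03,1],[0,0,0,0,0,0.03,1],[0,0,0,0,0,0,1]]]'
python3 plan.py .608 .1026 .1334 -1.41
```

```text
t: 35.6
eef_pos: [0.609, 0.1027, 0.1334]
ee_rot: [-3.14, -0.001, -0.564]
force: [-0.0, 1.1, 10.0]
width: 0.0098
t 35.6 pos [0.609  0.1027 0.1334] rot [-3.140e+00 -1.400e-03 -5.641e-01] F [-0.   1.1 10. ] M [0.3  0.15 0.05] w 0.0098
turn [-7.000e-04 -2.000e-04  2.693e-01] shift after [-0.      0.002   0.0001] shift now [-0.0015  0.0013  0.0001] d [-0.001  -0.0001 -0.    ]
```

```bash
python3 -m inch '[[[0,0,0,0,0,0.03,1],[0,0,0,0,0,0.03,1],[0,0,0,0,0,0.03,1],[0,0,0,0,0,0.03,1],[0,0,0,0,0,0.03,1],[0,0,0,0,0,0.03,1],[0,0,0,0,0,0.03,1],[0,0,0,0,0,0.03,1],[0,0,0,0,0,0.02,1],[0,0,0,0,0,0,1]]]'
python3 plan.py .608 .1026 .1334 -1.41
python3 -m inch '[[[0,0,0,0,0,0.01,1],[0,0,0,0,0,0.01,1],[0,0,0,0,0,0,1]]]'
python3 plan.py .608 .1026 .1334 -1.41
python3 - <<'E'
from h import *
im=grab_frame("side");tp=grab_frame("top")
cv2.imwrite("pics/g19s.png",cv2.resize(im[175:265,180:300],(800,600),interpolation=cv2.INTER_CUBIC))
cv2.imwrite("pics/g19t.png",cv2.resize(tp[120:210,180:300],(800,600),interpolation=cv2.INTER_CUBIC))
E
```

```text
t: 36.6
eef_pos: [0.609, 0.1028, 0.1334]
ee_rot: [-3.139, 0.0, -1.38]
force: [-0.3, 0.7, 10.4]
width: 0.0097
t 36.6 pos [0.609  0.1028 0.1334] rot [-3.1394e+00  2.0000e-04 -1.3798e+00] F [-0.3  0.7 10.4] M [0.5  0.18 0.05] w 0.0097
turn [-0.0007  0.0001  0.0096] shift after [-0.      0.0021  0.0001] shift now [-0.0001  0.0021  0.0001] d [-0.001  -0.0002 -0.    ]
t: 36.9
eef_pos: [0.609, 0.1028, 0.1334]
ee_rot: [-3.139, 0.0, -1.441]
force: [-0.3, 1.4, 9.7]
width: 0.0097
t 36.9 pos [0.609  0.1028 0.1334] rot [-3.1394e+00  3.0000e-04 -1.4414e+00] F [-0.3  1.4  9.7] M [0.49 0.12 0.11] w 0.0097
turn [-0.0007  0.0001 -0.01  ] shift after [-0.      0.0021  0.0001] shift now [0.0001 0.0021 0.0001] d [-0.001  -0.0002 -0.    ]
```

View pics/g19s.png

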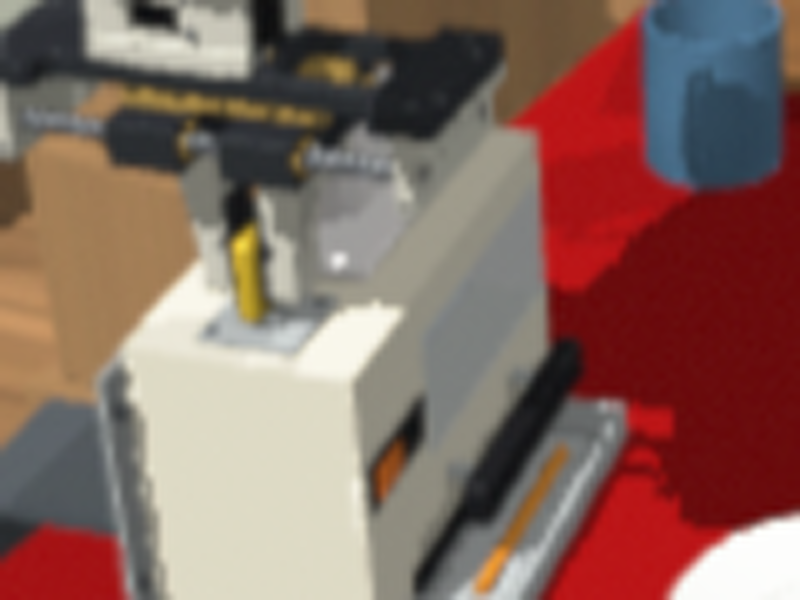

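View pics/g19t.png

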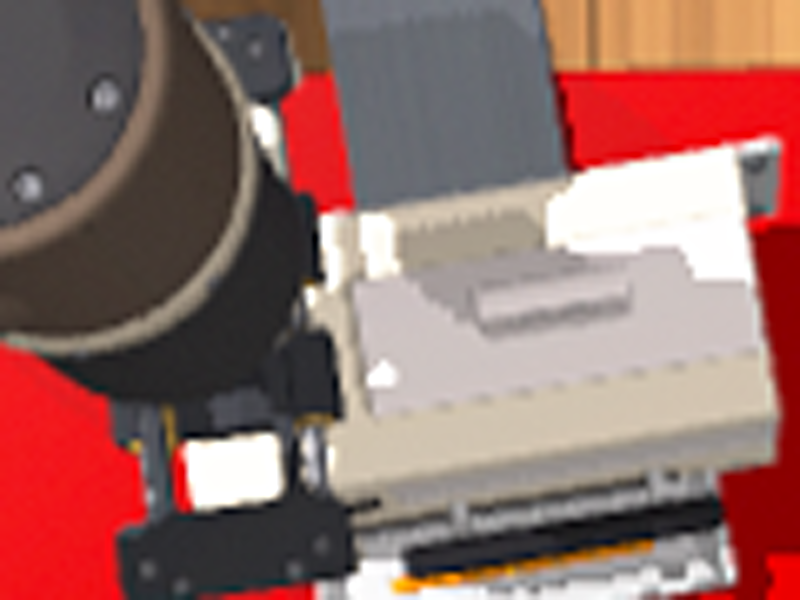

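```bash
python3 -m inch '[[[0,0,0,0,0,0.01,1],[0,0,0,0,0,0.01,1],[0,0,0,0,0,0,1],[0,0,0,0,0,0,1],[0,0,0,0,0,0,1]]]'
python3 plan.py .608 .1026 .1334 -1.41
python3 - <<'E'
from h import *
cv2.imwrite("pics/side20.png",grab_frame("side"))
E
```

```text
t: 37.5
eef_pos: [0.609, 0.1028, 0.1334]
ee_rot: [-3.139, 0.0, -1.503]
force: [0.3, 1.7, 9.0]
width: 0.0093
t 37.5 pos [0.609  0.1028 0.1334] rot [-3.1394e+00  5.0000e-04 -1.5032e+00] F [0.3 1.7 9. ] M [0.32 0.12 0.05] w 0.0093
turn [-0.0007  0.0001 -0.0297] shift after [-0.      0.0021  0.0001] shift now [0.0002 0.0021 0.0001] d [-0.001  -0.0002 -0.    ]
```

View pics/side20.png

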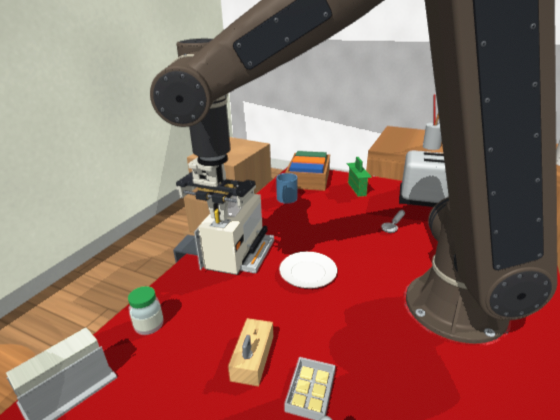

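```bash
python3 -c "
from station import *
print(job_done()); s=get_state(); print(s['t'],s['eef_pos'],s['ee_rot'],s['width'],s['force'])"
```

```text
the job is handed in; nothing more can be done
None
the job is handed in; nothing more can be done
```

I seated the white-tabbed refill in the well. Then I took the yellow-bow key, rocked it past both pins until it was home, turned it a quarter clockwise and handed in at about 37.6 s with the fingers still gripping it turned. The hand-in gives no verdict, so the checks below are the only evidence of success.

**Last checks**
- **Refill:** it stopped at the height predicted for seated and took about 19 N when pressed. The pictures show the lid flat on the dispenser.
- **Key home:** it stopped at the predicted height (tool at 0.1334 m), and it was held down with about 9 N at the end.
- **Lock turn:** the tool had turned 1.665 rad from its starting angle. Less the 6 degrees of key play, that puts the lock at about 1.56 rad, which I did not measure directly. The orange flag had moved across, and the fingers were gripping at 35 N with 9.3–9.9 mm between them.
- **Other things:** the grey key, plate, jam jar and mug appear where they were in the last side view.

**What disagreed**
- **Fingertip height:** the real fingertips sat about 30 mm higher than the reported tool position. I worked from heights measured at each grasp instead.
- **Camera offset:** positions from the camera were about 3–5 mm short in x. I corrected this by force at the well and at the key.
- **Lock stop:** the turning moment was noisy (0.05–0.11 N m), so I did not feel a clear stop. The quarter turn is judged from the tool angle and the flag.

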